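Load the tilting button-box rack

ROBOT

A 6-joint arm with a two-finger parallel gripper is mounted at the origin on the work surface. World frame = base frame: x ahead of the robot, y to its left, z up, the work surface at z = 0. Lengths are in m, angles in rad, forces in N, time in s.
With the tool pointing down it reaches from about 0.35 to 0.775 m from the base axis. Payload 7.3 kg.
Tool frame: the origin (TCP) lies at the very end of the fingers, on their centre line; the grasp point (between the pads) lies 19 mm behind it; z points along the fingers, y is the line along which they close (so a half turn about z gives the same grasp; the last joint's range is limited). The gripper opens to 92 mm and grips with 3 to 60 N. Pads are 19 mm wide; open, the fingers measure 130 mm over their backs; the gripper's body (75 mm by 190 mm) begins 47 mm behind the grasp point.
Start: joints at [0.955, 0.342, 1.524, -0, 1.275, -0.146], TCP at [0.238, 0.468, 0.19] pointing down, gripper open.
Joint ranges: [-2.53, 2.53], [-0.77, 2.02], [0.04, 2.7], [-1, 4.14], [0.28, 2.66], [-3.11, 3.11]. Speed limits (rad/s): [2.57, 2.57, 3.14, 3.14, 3.14, 3.14].

INTERFACE

Orientations are given as [roll, pitch, yaw] about the fixed x, y, z axes, in that order (R = Rz(yaw) Ry(pitch) Rx(roll)).
In Python, from cell import telemetry, eyes, job gives the robot as it stands.
- The arm moves only by the tool apply_moves, never from a script. Its arguments are lists of equal length, an entry for each row: "delta_pos": the shift along the world's x, y, z each as a share of 0.4 m, from -1 to 1, a list of three; "dr": the turn, a rotation vector about the world's x, y, z each as a share of 0.5 rad, from -1 to 1, a list of three; "jaw": the opening, from 0 (shut) to 1 (fully open). A call has 1 to 8 rows; each row is the pose to reach, as a shift and turn from the pose commanded when the call began; what a row does not reach only later rows make up. A row lasts 1/12 s, in which the tool goes at most 41.7 mm and 7.16 degrees, less where a joint would pass 70% of its speed; a pose out of reach is approached as far as the arm can. A call with a number of a shift or a turn outside -1 to 1 is refused whole. A call with a gripper value outside its range is refused whole. The fingers move at their own pace and stop on an object; "force" is the grip in N (left out, the last holds). Time passes only in rows, so rows that repeat a pose let the fingers close. It gives the time, the measured TCP pose, the force, the opening and the grip force at its end, in the units of the state.
- telemetry.observe(): the state, without advancing time (a new reading comes with each control period).
- eyes.read_camera(name): name is "scene" or "top"; returns the picture (480x640x3 uint8, red, green, blue); there is no depth.
- eyes.camera_model(name): a dict with "vertical_fov" (degrees; the focal length in pixels is half the picture's height over the tangent of half this angle, whatever the lens; pixels are square), "cx", "cy" (the principal point, pixels), "rvec" (rotation vector, rad) and "tvec" (3), from world to camera coordinates, as OpenCV has them. Camera axes: x right, y down, z forward; pixel columns grow to the right and rows downward; lengths in m; the calibration is good to about 2 mm. A picture is of the moment at which its call begins. camera_model takes no time and is no camera call.
- job.hand_in(): hands the job in; it is judged then, once.
The state is a dict: "time": time; "qpos": joint angles; "qvel": joint speeds; "joint_efforts": joint torques, N m; "tool_pos": TCP position; "tool_rot": TCP orientation; "contact_force": force on the tool from outside, world axes, zero at the start; "torque": the same for the moment, N m; "opening": finger opening in m; "grip_force": force on a finger pad.
Only numpy, scipy, OpenCV 4.12 (cv2) and the standard library are available. Lean on these libraries where they do the work, as an engineer would, in place of code of your own. Each camera call takes 0.05 s, during which the arm holds its last target. There are 200 camera calls.

TASK

Put the wooden button boxes away on the tilting rack: first bring its side lever upright so the narrow tray is level, then set every button box, including any in the pulled-out drawer, flat on the tray between its lip and backrest, and when all are on and the tray is still level lean the lever back to the middle mark, 20 degrees, and leave the boxes lying in the tray. Any face of a box may be down; leave the jar, lint roller, thimble and other things where they are.

Things in the scene. Friction and masses are not known exactly. Their poses are not given: they have to be found in the camera images.
- rack: fixed wooden stand, base 100 x 460 x 12 mm. Origin on its underside below the tray's middle; x across the tray away from the robot, y along it. Hinge axis along y, 85 mm above the origin. At y = -247 mm an upright disc (radius 50, 4 thick, centred on the axis) has three black rim marks: straight up (tray level), 20 degrees back (middle mark), 40 back
- tray (a joint): tilt of tray and lever, rad: 0 = tray level, lever straight up; positive = leaning back (rack +x, away from the robot); middle mark 0.349. Range -0.3 to 0.7. Stiff friction hinge (0.4 N m, about 4 N at the handle) that stays where it is left
- ledge (a point): middle of the tray floor's upper surface, 10 mm above the hinge axis, turning with the tray (x across, y along, z normal). Floor 54 mm front to back, 410 mm long inside; front lip and end walls 12 mm high, backrest at +x 30 mm high, all 6 mm thick
- grip (a point): middle of the lever's handle, turning with the tray: a black barrel 18 mm thick, 55 mm long, lying along rack y, 105 mm above the hinge axis and 293 mm from the tray's middle toward -y. The steel arm (12 x 8 mm) meets its +y end, 28 mm from its middle, so fingers from above can close on the barrel across x
- drawers: fixed pale blue stack of drawers, 240 x 250 x 210 mm, origin below the middle of its front face (the stack reaches to x = 240 mm). The top drawer is pulled out toward the robot and does not move: inside, x -156 to -4 mm, y -106 to 106 mm, floor at z = 149 mm, walls 4 mm thick up to z = 195 mm (front panel 200 mm)
- box1: wooden button box (closed; brass clasp and lid seam for looks) 46 x 36 x 34 mm along its x, y, z, 60 g, origin at its centre; starts on the white ledge; may be absent (None)
- box2: wooden button box (closed; brass clasp and lid seam for looks) 46 x 36 x 34 mm along its x, y, z, 60 g, origin at its centre; starts on the white ledge; may be absent (None)
- box3: wooden button box (closed; brass clasp and lid seam for looks) 46 x 36 x 34 mm along its x, y, z, 60 g, origin at its centre; starts on the white ledge; may be absent (None)
- box4: wooden button box (closed; brass clasp and lid seam for looks) 46 x 36 x 34 mm along its x, y, z, 60 g, origin at its centre; starts on the white ledge; may be absent (None)
- box5: wooden button box (closed; brass clasp and lid seam for looks) 46 x 36 x 34 mm along its x, y, z, 60 g, origin at its centre; starts on the white ledge; may be absent (None)
- box6: wooden button box (closed; brass clasp and lid seam for looks) 46 x 36 x 34 mm along its x, y, z, 60 g, origin at its centre; starts on the floor of the pulled-out drawer; may be absent (None)
- jar: glass jar, diameter 68 mm, 80 mm high, on top of the drawers; not to be disturbed; origin: its underside (middle)
- roller: lint roller with red handle, 210 mm long, lying on top of the drawers; not to be disturbed; origin: its underside (middle)
- thimble: steel thimble, 20 mm wide, 24 mm high, in the open drawer; not to be disturbed; origin: its underside (middle)
- pintin: flat round metal pin tin, diameter 52 mm, 20 mm high; not to be disturbed; origin: its underside (middle)
- tape: round tape measure case, diameter 56 mm, 16 mm high; not to be disturbed; origin: its underside (middle)
- brush: small brush 110 mm long and up to 42 mm wide, lying along its x; not to be disturbed; origin: its underside (middle)
- reel: thread reel, diameter 36 mm, 48 mm high; not to be disturbed; origin: its underside (middle)
There are look-alikes about, which are no part of the job. What is shaped like the box2 but purple is not meant.

How it is judged:
On the way, in this order (a step that is already met when the one before it is completed fails the run):
1. the tray is brought level (within 4 degrees) (value of joint tray between -0.07 and 0.07 rad), for 0.3 s.
2. every button box lies flat on the tray while it is level (all of step 1 and x of box1 in the frame of ledge between -0.02 and 0.02 m and y of box1 in the frame of ledge between -0.2 and 0.2 m and z of box1 in the frame of ledge between 0.013 and 0.027 m and (angle between the x axis of box1 and the z axis of ledge, either way round below 0.12 rad or angle between the y axis of box1 and the z axis of ledge, either way round below 0.12 rad or angle between the z axis of box1 and the z axis of ledge, either way round below 0.12 rad) and x of box2 in the frame of ledge between -0.02 and 0.02 m and y of box2 in the frame of ledge between -0.2 and 0.2 m and z of box2 in the frame of ledge between 0.013 and 0.027 m and (angle between the x axis of box2 and the z axis of ledge, either way round below 0.12 rad or angle between the y axis of box2 and the z axis of ledge, either way round below 0.12 rad or angle between the z axis of box2 and the z axis of ledge, either way round below 0.12 rad) and x of box3 in the frame of ledge between -0.02 and 0.02 m and y of box3 in the frame of ledge between -0.2 and 0.2 m and z of box3 in the frame of ledge between 0.013 and 0.027 m and (angle between the x axis of box3 and the z axis of ledge, either way round below 0.12 rad or angle between the y axis of box3 and the z axis of ledge, either way round below 0.12 rad or angle between the z axis of box3 and the z axis of ledge, either way round below 0.12 rad) and x of box4 in the frame of ledge between -0.02 and 0.02 m and y of box4 in the frame of ledge between -0.2 and 0.2 m and z of box4 in the frame of ledge between 0.013 and 0.027 m and (angle between the x axis of box4 and the z axis of ledge, either way round below 0.12 rad or angle between the y axis of box4 and the z axis of ledge, either way round below 0.12 rad or angle between the z axis of box4 and the z axis of ledge, either way round below 0.12 rad) and x of box5 in the frame of ledge between -0.02 and 0.02 m and y of box5 in the frame of ledge between -0.2 and 0.2 m and z of box5 in the frame of ledge between 0.013 and 0.027 m and (angle between the x axis of box5 and the z axis of ledge, either way round below 0.12 rad or angle between the y axis of box5 and the z axis of ledge, either way round below 0.12 rad or angle between the z axis of box5 and the z axis of ledge, either way round below 0.12 rad) and x of box6 in the frame of ledge between -0.02 and 0.02 m and y of box6 in the frame of ledge between -0.2 and 0.2 m and z of box6 in the frame of ledge between 0.013 and 0.027 m and (angle between the x axis of box6 and the z axis of ledge, either way round below 0.12 rad or angle between the y axis of box6 and the z axis of ledge, either way round below 0.12 rad or angle between the z axis of box6 and the z axis of ledge, either way round below 0.12 rad) and linear speed of each of box1, box2, box3, box4, box5, box6 below 0.02 m/s), for 0.3 s.
3. the lever is leaned back to the 20 degree mark (within 4 degrees) (value of joint tray between 0.279 and 0.419 rad), for 0.3 s.
At the end, for the whole second after the job is handed in: the lever stands 20 degrees back (within 4 degrees) and every button box present lies at rest, flat on a face (within 7 degrees) on the tray's floor between lip, backrest and end walls (all of step 3 and velocity of joint tray between -0.05 and 0.05 rad/s and x of box1 in the frame of ledge between -0.02 and 0.02 m and y of box1 in the frame of ledge between -0.2 and 0.2 m and z of box1 in the frame of ledge between 0.013 and 0.027 m and (angle between the x axis of box1 and the z axis of ledge, either way round below 0.12 rad or angle between the y axis of box1 and the z axis of ledge, either way round below 0.12 rad or angle between the z axis of box1 and the z axis of ledge, either way round below 0.12 rad) and x of box2 in the frame of ledge between -0.02 and 0.02 m and y of box2 in the frame of ledge between -0.2 and 0.2 m and z of box2 in the frame of ledge between 0.013 and 0.027 m and (angle between the x axis of box2 and the z axis of ledge, either way round below 0.12 rad or angle between the y axis of box2 and the z axis of ledge, either way round below 0.12 rad or angle between the z axis of box2 and the z axis of ledge, either way round below 0.12 rad) and x of box3 in the frame of ledge between -0.02 and 0.02 m and y of box3 in the frame of ledge between -0.2 and 0.2 m and z of box3 in the frame of ledge between 0.013 and 0.027 m and (angle between the x axis of box3 and the z axis of ledge, either way round below 0.12 rad or angle between the y axis of box3 and the z axis of ledge, either way round below 0.12 rad or angle between the z axis of box3 and the z axis of ledge, either way round below 0.12 rad) and x of box4 in the frame of ledge between -0.02 and 0.02 m and y of box4 in the frame of ledge between -0.2 and 0.2 m and z of box4 in the frame of ledge between 0.013 and 0.027 m and (angle between the x axis of box4 and the z axis of ledge, either way round below 0.12 rad or angle between the y axis of box4 and the z axis of ledge, either way round below 0.12 rad or angle between the z axis of box4 and the z axis of ledge, either way round below 0.12 rad) and x of box5 in the frame of ledge between -0.02 and 0.02 m and y of box5 in the frame of ledge between -0.2 and 0.2 m and z of box5 in the frame of ledge between 0.013 and 0.027 m and (angle between the x axis of box5 and the z axis of ledge, either way round below 0.12 rad or angle between the y axis of box5 and the z axis of ledge, either way round below 0.12 rad or angle between the z axis of box5 and the z axis of ledge, either way round below 0.12 rad) and x of box6 in the frame of ledge between -0.02 and 0.02 m and y of box6 in the frame of ledge between -0.2 and 0.2 m and z of box6 in the frame of ledge between 0.013 and 0.027 m and (angle between the x axis of box6 and the z axis of ledge, either way round below 0.12 rad or angle between the y axis of box6 and the z axis of ledge, either way round below 0.12 rad or angle between the z axis of box6 and the z axis of ledge, either way round below 0.12 rad) and linear speed of each of box1, box2, box3, box4, box5, box6 below 0.02 m/s); the robot touches nothing.
It fails at once if the jar, lint roller, thimble, pin tin, tape measure, brush or thread reel is moved more than 5 cm (distance of any of jar, roller, thimble, pintin, tape, brush, reel from where it was at the start of the episode above 0.05 m).
Of box1, box2, box3, box4, box5, box6 only 4 to 6 are there at a start; the rules pass over those that are not, and their reading is None.
At some moment in a run one of box1, box2, box3, box4, box5, box6 may be knocked a few centimetres aside while the robot is not near it.
It also fails if it takes over 210 s, if anything falls off the work surface, if the arm or the gripper's body presses on something with over 40 N, if the wrist force passes 120 N, or if a joint passes its speed limit or range.

## Working session

There is one attempt and no reset: what is moved stays moved. The work goes in short steps, Python scripts to look and compute and a tool call to move; the robot and the scene stay as the last step left them, time stands still between calls to the robot, and variables do not carry over. Pictures are saved under pics/ and viewed, at most 14 in all, crops included, and the job is handed in when it is done.

Besides the shell and the picture viewer there is one more tool, called after "Emit:" by a JSON object that holds its "method" and its "body", one argument or row to a line. apply_moves: Moves the arm, as the interface text tells. Its arguments: {"type":"object","properties":{"delta_pos":{"type":"array"},"dr":{"type":"array"},"jaw":{"type":"array"},"force":{"type":"number"}},"required":["delta_pos","dr","jaw"]}

```bash
ls; mkdir -p pics; cat > h.py <<'E'
import numpy as np, cv2
from cell import telemetry, eyes, job
def cam(n):
    m=eyes.camera_model(n); f=240/np.tan(np.radians(m["vertical_fov"])/2)
    K=np.array([[f,0,m["cx"]],[0,f,m["cy"]],[0,0,1]]); R=cv2.Rodrigues(np.array(m["rvec"],float))[0]
    return K,R,np.array(m["tvec"],float).ravel()
def ray(n,uv):
    K,R,t=cam(n); d=R.T@np.linalg.inv(K)@np.array([uv[0],uv[1],1.]); return -R.T@t,d
def onz(n,uv,z):
    c,d=ray(n,uv); return c+d*(z-c[2])/d[2]
def proj(n,p):
    K,R,t=cam(n); q=(R@np.atleast_2d(p).T).T+t; q=q@K.T; return q[:,:2]/q[:,2:]
def save(n,fn):
    im=eyes.read_camera(n); cv2.imwrite(fn,im[:,:,::-1]); return im
E
python3 - <<'E'
from h import *
for n in("scene","top"):
    save(n,f"pics/{n}0.png"); c,d=ray(n,(320,240)); m=eyes.camera_model(n); print(n,m,c,d)
print(telemetry.observe())
E
```

```text
pics
scene {'vertical_fov': 47.007765048282884, 'cx': 324.32666677666487, 'cy': 241.48920146905544, 'rvec': array([ 1.50018363,  2.07202032, -0.814169  ]), 'tvec': array([ 0.14886486, -0.27421777,  1.70624109])} [1.36294654 0.25915171 1.04107247] [-0.66164831 -0.20561606 -0.72111879]
top {'vertical_fov': 54.22620214038051, 'cx': 322.7293200673855, 'cy': 245.83497864351267, 'rvec': array([ 2.15982424, -2.2163161 ,  0.03725438]), 'tvec': array([0.02018618, 0.50973184, 1.17462832])} [ 0.45043316 -0.01121391  1.19873681] [ 0.06280784  0.02084988 -0.99790246]
{'time': 0.1, 'qpos': array([ 9.55003317e-01,  3.42632153e-01,  1.52490125e+00, -3.66481304e-05,
        1.27542339e+00, -1.45977504e-01]), 'qvel': array([ 1.87487113e-05, -1.91941281e-03, -9.63819272e-04, -7.55845640e-04,
        9.12816378e-04,  3.69160120e-04]), 'joint_efforts': array([ 2.32800725e-03, -4.32001448e+01, -2.44695961e+01,  7.20003457e-02,
        5.26531076e-02, -8.00424687e-05]), 'tool_pos': array([0.23741843, 0.46778583, 0.18893242]), 'tool_rot': array([-3.14023793e+00, -1.63752423e-04,  2.67178773e+00]), 'contact_force': array([ 0.56287158, -0.71988404,  0.49470949]), 'torque': array([-0.02337895,  0.00046254,  0.00625777]), 'grip_force': 0.0, 'opening': 0.09193775697173137}
```

View pics/scene0.png

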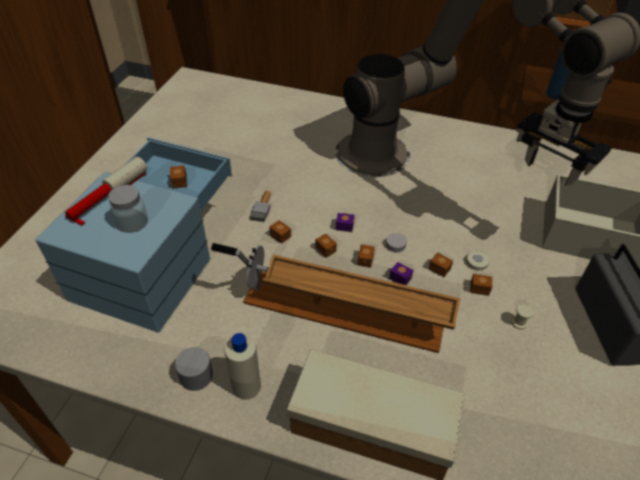

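View pics/top0.png

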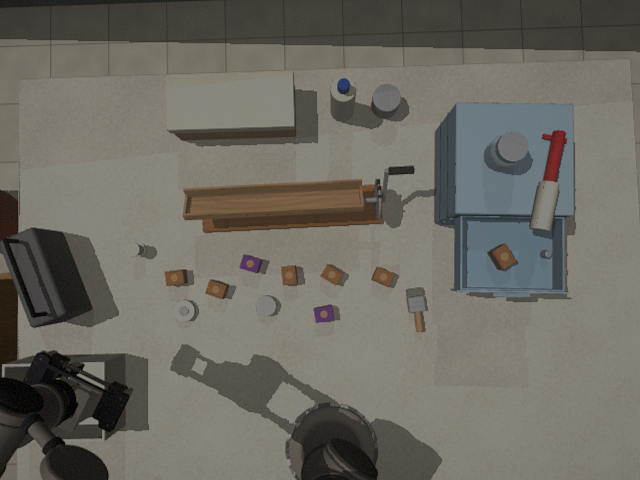

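The top view shows orange-brown boxes at (176,278), (217,289), (290,276), (332,274), (383,276), and one in the drawer at (503,257). The purple look-alikes are at (251,264) and (324,313), and the lever handle at (401,170) is leaning back.

```bash
cat >> h.py <<'E'
def boxes(im,name,z):
    """orange boxes: returns list of (uv, xyz of ray at z, minAreaRect pts)"""
    hsv=cv2.cvtColor(np.ascontiguousarray(im),cv2.COLOR_RGB2HSV)
    m=cv2.inRange(hsv,(5,140,70),(16,255,255)); m=cv2.morphologyEx(m,cv2.MORPH_CLOSE,np.ones((5,5)))
    out=[]
    for c in cv2.findContours(m,cv2.RETR_EXTERNAL,cv2.CHAIN_APPROX_NONE)[0]:
        a=cv2.contourArea(c)
        if 100<a<900:
            r=cv2.minAreaRect(c); out.append((np.array(r[0]),a,c))
    return sorted(out,key=lambda o:o[0][0]),m
E
python3 - <<'E'
from h import *
S=cv2.imread("pics/scene0.png")[:,:,::-1]; T=cv2.imread("pics/top0.png")[:,:,::-1]
for n,I in(("top",T),("scene",S)):
    o,m=boxes(I,n,0)
    cv2.imwrite(f"pics/m_{n}.png",m)
    for uv,a,c in o:
        r=cv2.minAreaRect(c); print(n,uv.round(1),a,np.round(r[1],1),round(r[2]), onz(n,uv,0.017).round(3), onz(n,uv,.034).round(3), onz(n,uv,.18).round(3))
def zoom(I,x0,y0,w,h,k): return cv2.resize(I[y0:y0+h,x0:x0+w],None,fx=k,fy=k,interpolation=cv2.INTER_CUBIC)
a=zoom(T,160,150,266,180,3); cv2.imwrite("pics/ctop.png",a[:,:,::-1])
b=zoom(S,200,180,266,180,3); cv2.imwrite("pics/cscene.png",b[:,:,::-1])
E
```

```text
top [299.4 223.5] 202.5 [  6.  163.2] 87 [0.568 0.065 0.017] [0.566 0.064 0.034] [0.552 0.054 0.18 ]
scene [177.5 172. ] 138.0 [12. 13.] 90 [ 0.297 -0.508  0.017] [ 0.314 -0.495  0.034] [ 0.466 -0.386  0.18 ]
scene [281.3 228.6] 157.0 [20.9 10.9] 32 [ 0.417 -0.142  0.017] [ 0.432 -0.135  0.034] [ 0.567 -0.078  0.18 ]
scene [327.3 242.8] 175.0 [20.8 10.8] 41 [ 0.427 -0.012  0.017] [ 0.442 -0.007  0.034] [0.576 0.031 0.18 ]
scene [365.7 251.9] 156.5 [14.1 13.3] 9 [0.426 0.089 0.017] [0.441 0.092 0.034] [0.575 0.116 0.18 ]
scene [441.8 261.3] 165.5 [19.7 11. ] 32 [0.395 0.278 0.017] [0.411 0.278 0.034] [0.549 0.275 0.18 ]
scene [482.  280.4] 170.0 [19.6 10.4] 9 [0.426 0.381 0.017] [0.441 0.379 0.034] [0.575 0.361 0.18 ]
scene [572.4  21.5] 149.0 [33.8  6. ] 9 [-1.138  0.58   0.017] [-1.097  0.575  0.034] [-0.74   0.529  0.18 ]
```

View pics/ctop.png

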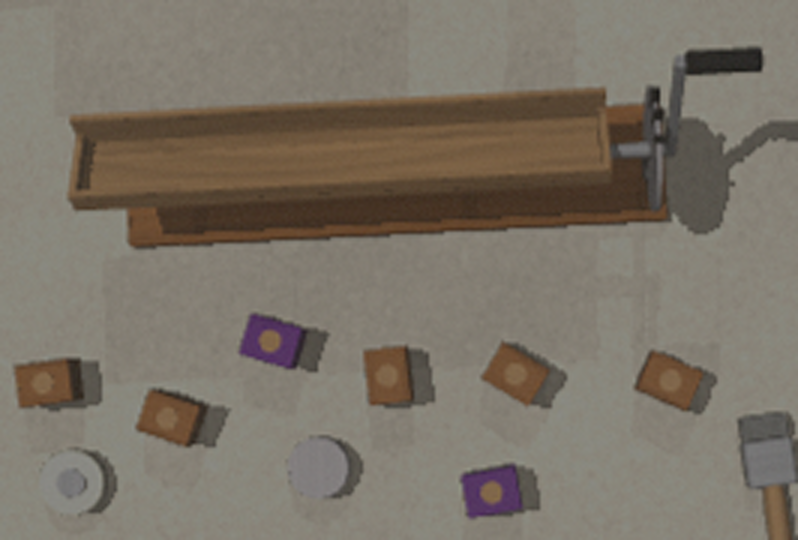

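View pics/cscene.png

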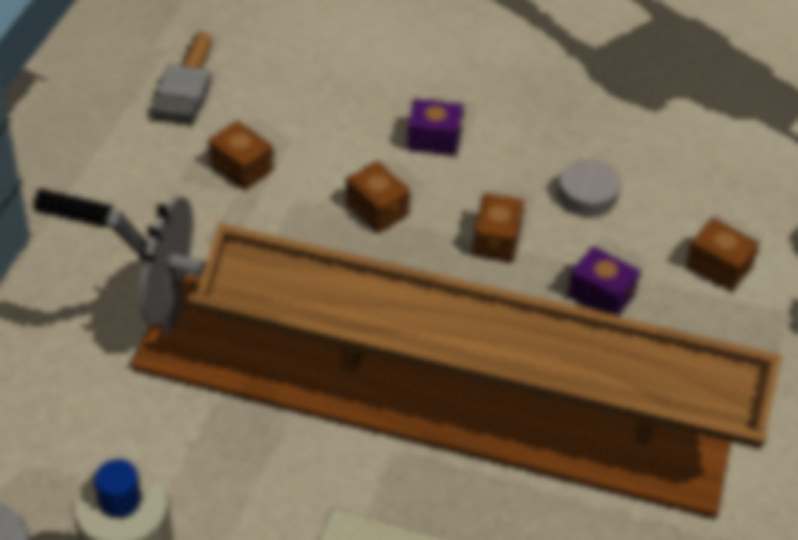

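Five candidate boxes lie on the table and one in the drawer. All are orange-brown with a brass disc. The purple pair is excluded. Next I measure the rack, handle and boxes.

```bash
cat >> h.py <<'E'
def tri(ut,us):
    c1,d1=ray("top",ut); c2,d2=ray("scene",us); d1=d1/np.linalg.norm(d1); d2=d2/np.linalg.norm(d2)
    s=np.linalg.lstsq(np.c_[d1,-d2],c2-c1,rcond=None)[0]; p,q=c1+s[0]*d1,c2+s[1]*d2
    return (p+q)/2,np.linalg.norm(p-q)
def tboxes(im,zt=0.034,zd=0.183,amin=180):
    """orange boxes in the top view -> uv, xyz of the top face centre, long-axis yaw (deg), size of lid (mm)"""
    hsv=cv2.cvtColor(np.ascontiguousarray(im),cv2.COLOR_RGB2HSV)
    m=cv2.inRange(hsv,(4,90,50),(20,255,255)); m[:,0:150]=0; m[:,575:]=0; m[:140]=0; m[345:]=0
    m=cv2.morphologyEx(m,cv2.MORPH_OPEN,np.ones((3,3)))
    out=[]
    for c in cv2.findContours(m,cv2.RETR_EXTERNAL,cv2.CHAIN_APPROX_NONE)[0]:
        a=cv2.contourArea(c); r=cv2.minAreaRect(c)
        if a<amin or a>700 or max(r[1])>40: continue
        z=zd if r[0][0]>440 else zt
        P=np.array([onz("top",p,z) for p in c[:,0,:].astype(float)])
        R=cv2.minAreaRect((P[:,:2]*1000).astype(np.float32)); B=cv2.boxPoints(R)
        e=[B[1]-B[0],B[2]-B[1]]; l=e[int(np.linalg.norm(e[1])>np.linalg.norm(e[0]))]
        yaw=(np.degrees(np.arctan2(l[1],l[0]))+90)%180-90
        out.append((np.round(r[0],1),np.round(np.array(R[0])/1000,4),round(yaw,1),np.round(sorted(R[1]),1),a))
    return sorted(out,key=lambda o:o[0][0])
E
python3 - <<'E'
from h import *
T=cv2.imread("pics/top0.png")[:,:,::-1]
for o in tboxes(T): print(*o)
a=onz("top",(203.2,231.7),.012);b=onz("top",(382.7,222.7),.012)
print("front edge",a,b,np.linalg.norm(a-b))
hd,e=tri((401.5,170.2),(224,248)); print("handle",hd,e)
u=(a-b)/np.linalg.norm(a-b); xr=np.array([u[1],-u[0],0]); o=(a+b)/2+xr*.05; o[2]=0
print("rack o",o,"yaw",np.degrees(np.arctan2(u[1],u[0]))-90)
d=hd-o-np.array([0,0,.085]); print("handle in rack",d@xr,d@u,d[2],"tilt",np.arctan2(d@xr,d[2]),np.hypot(d@xr,d[2]))
# scene back edge corners
for p in((134,365),(718,513)): print(onz("scene",np.array(p)/3+(200,180),.012))
# clasp circle centres at lid height
for p in((42,383),(167,418),(387,376),(515,374),(671,380)): print("clasp",onz("top",np.array(p)/3+(160,150),.034).round(4))
# drawer box
print(tri((503,257),(178,176)))
E
```

```text
[174.4 277.4] [0.4399 0.3783] -84.4 [34.6 46.2] 223.0
[216.1 288.7] [0.4093 0.2745] 70.4 [36. 46.] 232.0
[289.2 274.9] [0.4391 0.0918] 5.2 [35.7 44.9] 229.0
[331.5 274.2] [ 0.4381 -0.0132] 57.5 [34.4 45. ] 222.0
[382.8 276.2] [ 0.4298 -0.14  ] 66.4 [35.4 46.2] 230.0
[503.5 256.1] [ 0.4692 -0.3842] 28.6 [34.8 46.2] 311.0
front edge [0.55419933 0.3108497  0.012     ] [ 0.56486411 -0.14651846  0.012     ] 0.45749247953235206
handle [ 0.66237054 -0.17158803  0.18160672] 0.0004549846331334707
rack o [0.60951813 0.08333119 0.        ] yaw 1.3357656253307368
handle in rack 0.0468955256929339 -0.25608200748106064 0.09660671909191478 tilt 0.45192152178225486 0.10738737590480901
[ 0.664556   -0.13860768  0.012     ]
[0.65374615 0.31583594 0.012     ]
clasp [0.4393 0.3794 0.034 ]
clasp [0.4078 0.2756 0.034 ]
clasp [0.4379 0.0923 0.034 ]
clasp [ 0.4369 -0.0136  0.034 ]
clasp [ 0.4287 -0.1421  0.034 ]
(array([ 0.46720556, -0.38766677,  0.16790382]), np.float64(0.001970221245728477))
```

Emit:
{"method": "apply_moves", "body": {
  "delta_pos": [
    [0, 0, 0.275],
    [0, 0, 0.275],
    [0, 0, 0.275],
    [0.354, -0.533, 0.275],
    [0.354, -0.533, 0.275],
    [0.354, -0.533, 0.275],
    [0.354, -0.533, 0.275],
    [0.354, -0.533, 0.275]
  ],
  "dr": [
    [0, 0, -0.2],
    [0, 0, -0.4],
    [0, 0, -0.6],
    [0, 0, -0.719],
    [0, 0, -0.719],
    [0, 0, -0.719],
    [0, 0, -0.719],
    [0, 0, -0.719]
  ],
  "jaw": [0.6, 0.6, 0.6, 0.6, 0.6, 0.6, 0.6, 0.6],
  "force": 15
}}

```text
time: 0.77
tool_pos: [0.3533, 0.2929, 0.2993]
tool_rot: [-3.141, -0.0, 2.313]
contact_force: [0.7, 0.4, -0.5]
opening: 0.0553
grip_force: 0.0
```

Emit:
{"method": "apply_moves", "body": {
  "delta_pos": [
    [0.354, -0.533, 0],
    [0.354, -0.533, 0],
    [0.354, -0.533, 0],
    [0.354, -0.533, 0],
    [0.354, -0.533, 0],
    [0.354, -0.533, 0],
    [0.354, -0.533, 0],
    [0.354, -0.533, 0]
  ],
  "dr": [
    [0, 0, -0.2],
    [0, 0, -0.4],
    [0, 0, -0.6],
    [0, 0, -0.719],
    [0, 0, -0.719],
    [0, 0, -0.719],
    [0, 0, -0.719],
    [0, 0, -0.719]
  ],
  "jaw": [0.6, 0.6, 0.6, 0.6, 0.6, 0.6, 0.6, 0.6]
}}

```text
time: 1.43
tool_pos: [0.4953, 0.0792, 0.2985]
tool_rot: [-3.14, -0.0, 1.948]
contact_force: [-0.1, 0.7, -0.2]
opening: 0.0552
grip_force: 0.0
```

Emit:
{"method": "apply_moves", "body": {
  "delta_pos": [
    [0.354, -0.533, 0],
    [0.354, -0.533, 0],
    [0.354, -0.533, 0],
    [0.354, -0.533, 0],
    [0.354, -0.533, 0],
    [0.354, -0.533, 0],
    [0.354, -0.533, 0],
    [0.354, -0.533, 0]
  ],
  "dr": [
    [0, 0, -0.2],
    [0, 0, -0.4],
    [0, 0, -0.6],
    [0, 0, -0.719],
    [0, 0, -0.719],
    [0, 0, -0.719],
    [0, 0, -0.719],
    [0, 0, -0.719]
  ],
  "jaw": [0.6, 0.6, 0.6, 0.6, 0.6, 0.6, 0.6, 0.6]
}}

```text
time: 2.1
tool_pos: [0.6366, -0.1324, 0.2975]
tool_rot: [-3.139, -0.001, 1.592]
contact_force: [0.7, 0.9, 0.3]
opening: 0.055
grip_force: 0.0
```

Emit:
{"method": "apply_moves", "body": {
  "delta_pos": [
    [0.064, -0.1, 0],
    [0.064, -0.1, -0.1],
    [0.064, -0.1, -0.2],
    [0.064, -0.1, -0.27],
    [0.064, -0.1, -0.31],
    [0.064, -0.1, -0.336],
    [0.064, -0.1, -0.336],
    [0.064, -0.1, -0.336]
  ],
  "dr": [
    [0, 0, 0],
    [0, 0, 0],
    [0, 0, 0],
    [0, 0, 0],
    [0, 0, 0],
    [0, 0, 0],
    [0, 0, 0],
    [0, 0, 0]
  ],
  "jaw": [0.6, 0.6, 0.6, 0.6, 0.6, 0.6, 0.6, 0.6]
}}

```text
time: 2.77
tool_pos: [0.662, -0.1702, 0.1665]
tool_rot: [3.14, 0.0, 1.595]
contact_force: [0.1, 0.6, 0.4]
opening: 0.0549
grip_force: 0.0
```

Emit:
{"method": "apply_moves", "body": {
  "delta_pos": [
    [0, 0, 0],
    [0, 0, 0],
    [0, 0, 0],
    [0, 0, 0],
    [0, 0, 0],
    [0, 0, 0],
    [0, 0, 0],
    [0, 0, 0]
  ],
  "dr": [
    [0, 0, 0],
    [0, 0, 0],
    [0, 0, 0],
    [0, 0, 0],
    [0, 0, 0],
    [0, 0, 0],
    [0, 0, 0],
    [0, 0, 0]
  ],
  "jaw": [0.15, 0.15, 0.15, 0.15, 0.15, 0.15, 0.15, 0.15],
  "force": 10
}}

```text
time: 3.43
tool_pos: [0.6617, -0.1719, 0.1651]
tool_rot: [-3.142, -0.0, 1.593]
contact_force: [-0.4, 0.9, -0.3]
opening: 0.0138
grip_force: 0.0
```

```bash
python3 - <<'E'
from h import *
S=save("scene","pics/s1.png");T=save("top","pics/t1.png")
a=cv2.resize(S[190:330,180:320],None,fx=4,fy=4,interpolation=2);b=cv2.resize(T[130:270,330:370+60],None,fx=4,fy=4,interpolation=2)
b=cv2.resize(T[130:270,330:430],(400,560),interpolation=2)
a=a[:, :380]
cv2.imwrite("pics/c1.png",np.hstack([a,b])[:,:,::-1])
E
```

```text
(no output)
```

View pics/c1.png

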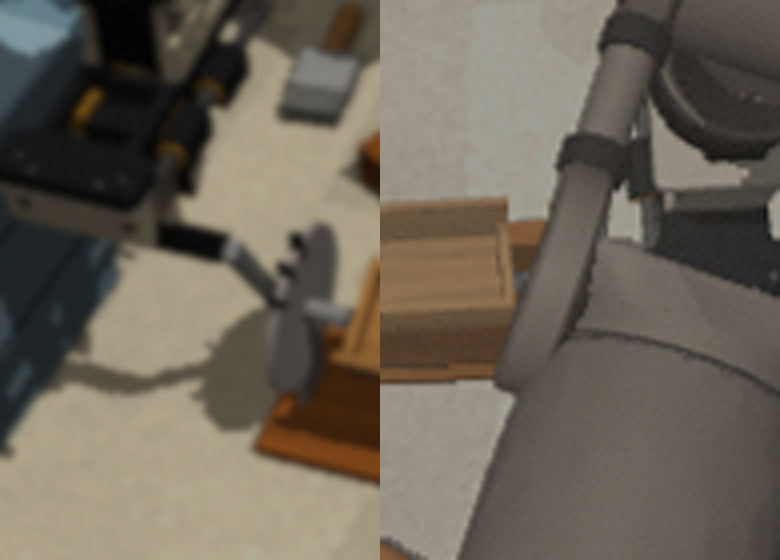

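```bash
python3 - <<'E'
from h import *
s=telemetry.observe();p=s["tool_pos"];print(p,s["tool_rot"],proj("scene",[p,p+[0,0,.019],p+[0,0,.066]]),proj("top",[p,p+[0,0,.019]]))
# handle, with the two-view points and the check of the ends
for ut,us in(((389.5,170.7),(238.5,253)),((413.5,170),(212,244))): print(tri(ut,us))
E
```

```text
[ 0.66169058 -0.1718115   0.1650516 ] [-3.14153323e+00 -7.08347619e-05  1.59318378e+00] [[224.80056698 253.01025397]
 [223.80221437 246.94970607]
 [221.22880121 231.32767676]] [[400.38635743 172.11273508]
 [401.68373861 170.30892058]]
(array([ 0.66194368, -0.1427516 ,  0.17629963]), np.float64(0.007453983844655823))
(array([ 0.66189059, -0.19823551,  0.18416716]), np.float64(0.0015850288572203644))
```

```bash
python3 - <<'E'
from h import *
S=cv2.imread("pics/s1.png");S0=cv2.imread("pics/scene0.png")
f=lambda I:cv2.resize(np.clip(I[200:275,195:245].astype(float)*2.5,0,255).astype(np.uint8),(390,585),interpolation=1)
cv2.imwrite("pics/c2.png",np.hstack([f(S0),f(S)]))
E
```

```text
(no output)
```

View pics/c2.png

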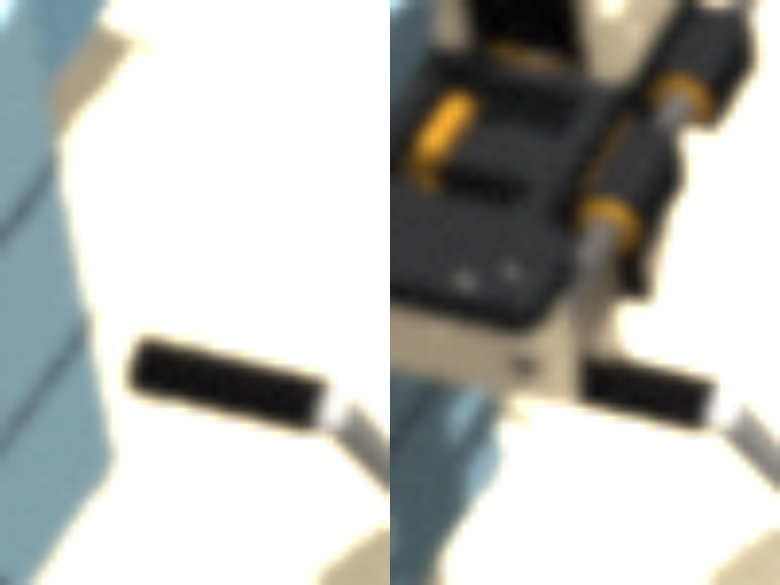

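```bash
python3 - <<'E'
from h import *
p=telemetry.observe()["tool_pos"]
for dx in(-.095,0,.095):
  for dy in(-.0375,.0375): print(dx,dy,proj("scene",[p+[dx,dy,.066],p+[dx,dy,.13]]).round(0).tolist())
q=[p+[dx,dy,z] for dx in(.007,.026) for dy in(-.0095,.0095) for z in(0,.06)]
print(proj("scene",q).round(0).tolist())
E
```

```text
-0.095 -0.0375 [[224.0, 198.0], [221.0, 175.0]]
-0.095 0.0375 [[256.0, 206.0], [254.0, 183.0]]
0 -0.0375 [[205.0, 227.0], [200.0, 204.0]]
0 0.0375 [[238.0, 236.0], [235.0, 213.0]]
0.095 -0.0375 [[183.0, 260.0], [177.0, 237.0]]
0.095 0.0375 [[218.0, 269.0], [214.0, 246.0]]
[[219.0, 254.0], [216.0, 235.0], [227.0, 256.0], [224.0, 237.0], [215.0, 261.0], [212.0, 241.0], [224.0, 263.0], [220.0, 243.0]]
```

```bash
python3 - <<'E'
from h import *
p=np.array([.2374,.4678,.1889]);y=np.array([.452,.892,0])
print(proj("scene",[p-.055*y,p+.055*y]).round(0).tolist(),proj("top",[p-.055*y,p+.055*y]).round(0).tolist())
S=cv2.imread("pics/scene0.png");T=cv2.imread("pics/top0.png")
S1=cv2.imread("pics/s1.png")
g=lambda I:np.clip(I.astype(float)*1.8,0,255).astype(np.uint8)
a=cv2.resize(g(S[90:210,500:620]),(400,400),interpolation=2);b=cv2.resize(g(S1[160:280,180:300]),(400,400),interpolation=2)
cv2.imwrite("pics/c3.png",np.hstack([a,b]))
E
```

```text
[[524.0, 175.0], [565.0, 197.0]] [[133.0, 386.0], [87.0, 363.0]]
```

View pics/c3.png

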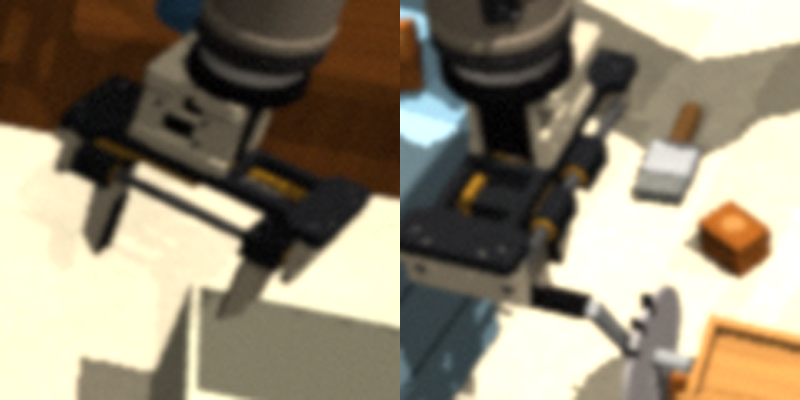

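Emit:
{"method": "apply_moves", "body": {
  "delta_pos": [
    [0, 0, 0],
    [0, 0, 0],
    [0, 0, 0],
    [0, 0, 0],
    [0, 0, -0.01],
    [0, 0, -0.02],
    [0, 0, -0.03],
    [0, 0, -0.03]
  ],
  "dr": [
    [0, 0, 0],
    [0, 0, 0],
    [0, 0, 0],
    [0, 0, 0],
    [0, 0, 0],
    [0, 0, 0],
    [0, 0, 0],
    [0, 0, 0]
  ],
  "jaw": [0.7, 0.7, 0.7, 0.7, 0.7, 0.7, 0.7, 0.7]
}}

```text
time: 4.2
tool_pos: [0.6611, -0.1716, 0.1516]
tool_rot: [-3.14, -0.001, 1.593]
contact_force: [0.1, -0.5, -0.2]
opening: 0.0619
grip_force: 0.0
```

Emit:
{"method": "apply_moves", "body": {
  "delta_pos": [
    [0, 0, -0.01],
    [0, 0, -0.02],
    [0, 0, -0.03],
    [0, 0, -0.03]
  ],
  "dr": [
    [0, 0, 0],
    [0, 0, 0],
    [0, 0, 0],
    [0, 0, 0]
  ],
  "jaw": [0.7, 0.7, 0.7, 0.7]
}}

```text
time: 4.53
tool_pos: [0.6612, -0.1716, 0.1399]
tool_rot: [-3.14, -0.001, 1.593]
contact_force: [0.2, -0.5, 0.2]
opening: 0.0644
grip_force: 0.0
```

```bash
python3 - <<'E'
from h import *
print(telemetry.observe()["tool_pos"])
S1=save("scene","pics/s4.png")[:,:,::-1]
g=lambda I:np.clip(I.astype(float)*1.8,0,255).astype(np.uint8)
cv2.imwrite("pics/c4.png",cv2.resize(g(S1[160:280,180:300]),(600,600),interpolation=2))
E
```

```text
[ 0.66120032 -0.17161214  0.13986274]
```

View pics/c4.png

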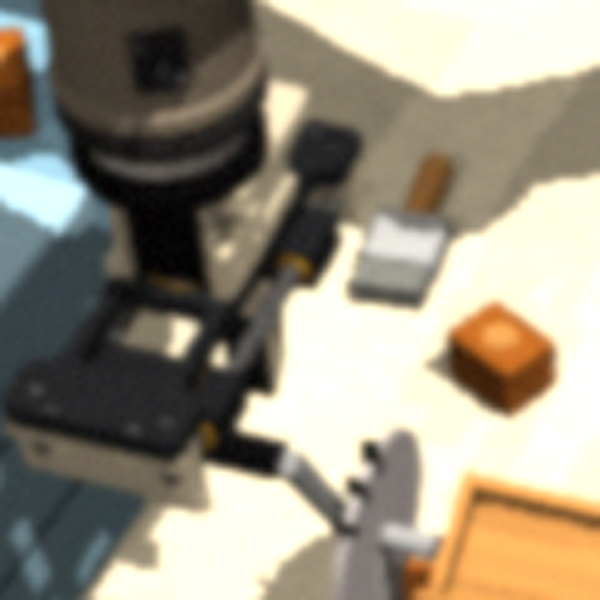

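Emit:
{"method": "apply_moves", "body": {
  "delta_pos": [
    [0, 0, -0.01],
    [0, 0, -0.01],
    [0, 0, -0.01],
    [0, 0, -0.01],
    [0, 0, -0.01],
    [0, 0, -0.01],
    [0, 0, -0.01],
    [0, 0, -0.01]
  ],
  "dr": [
    [0, 0, 0],
    [0, 0, 0],
    [0, 0, 0],
    [0, 0, 0],
    [0, 0, 0],
    [0, 0, 0],
    [0, 0, 0],
    [0, 0, 0]
  ],
  "jaw": [0.15, 0.15, 0.15, 0.15, 0.15, 0.15, 0.15, 0.15],
  "force": 10
}}

```text
time: 5.25
tool_pos: [0.6625, -0.1718, 0.1376]
tool_rot: [3.139, 0.0, 1.593]
contact_force: [1.2, 0.6, -1.5]
opening: 0.0177
grip_force: 10.0
```

Emit:
{"method": "apply_moves", "body": {
  "delta_pos": [
    [-0.018, 0, 0.008],
    [-0.037, -0.001, 0.0145],
    [-0.056, -0.001, 0.019],
    [-0.0755, -0.002, 0.023],
    [-0.095, -0.003, 0.025],
    [-0.115, -0.003, 0.026],
    [-0.115, -0.003, 0.026],
    [-0.115, -0.003, 0.026]
  ],
  "dr": [
    [0, 0, 0],
    [0, 0, 0],
    [0, 0, 0],
    [0, 0, 0],
    [0, 0, 0],
    [0, 0, 0],
    [0, 0, 0],
    [0, 0, 0]
  ],
  "jaw": [0.15, 0.15, 0.15, 0.15, 0.15, 0.15, 0.15, 0.15]
}}

```text
time: 5.92
tool_pos: [0.6169, -0.1731, 0.1501]
tool_rot: [3.137, 0.001, 1.593]
contact_force: [0.4, 1.2, 9.0]
opening: 0.0178
grip_force: 10.0
```

```bash
python3 - <<'E'
from h import *
print(telemetry.observe())
S1=save("scene","pics/s5.png")[:,:,::-1]
g=lambda I:np.clip(I.astype(float)*1.8,0,255).astype(np.uint8)
cv2.imwrite("pics/c5.png",cv2.resize(g(S1[160:360,180:480]),(780,520),interpolation=2))
E
```

```text
{'time': 5.9167, 'qpos': array([-3.93471116e-01,  5.82709431e-01,  1.24154681e+00,  7.16142199e-04,
        1.31231219e+00, -4.16159475e-01]), 'qvel': array([ 0.00155622,  0.00399308, -0.00705702, -0.00276203,  0.01188459,
        0.00111023]), 'joint_efforts': array([-9.62229408e-01, -4.98013616e+01, -2.14975011e+01, -3.88916871e-01,
       -3.28887545e-02, -1.11417068e-02]), 'tool_pos': array([ 0.61692629, -0.17310985,  0.1500869 ]), 'tool_rot': array([3.13671706e+00, 1.39692210e-03, 1.59329996e+00]), 'contact_force': array([0.41621188, 1.16669621, 9.00287786]), 'torque': array([ 0.2039853 , -0.05248709, -0.02180531]), 'grip_force': 10.000597089529037, 'opening': 0.017795255340895516}
```

View pics/c5.png

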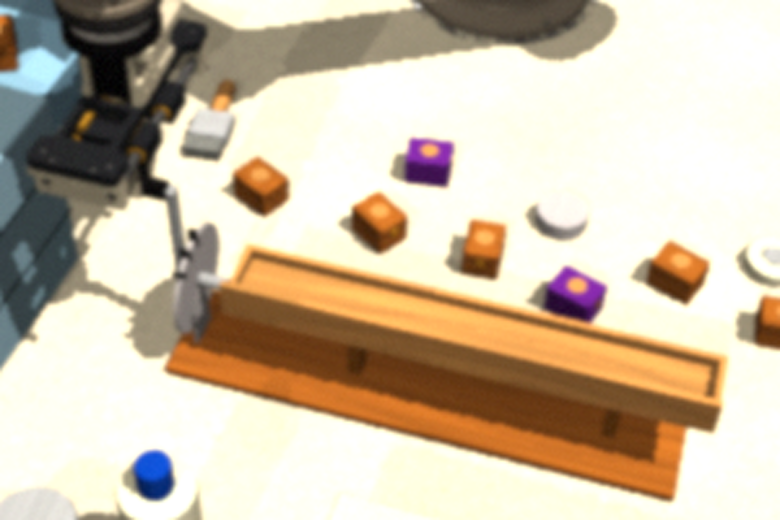

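Emit:
{"method": "apply_moves", "body": {
  "delta_pos": [
    [0, 0, 0],
    [0, 0, 0],
    [0, 0, 0],
    [0, 0, 0.05],
    [0, 0, 0.14],
    [0, 0, 0.2],
    [0, 0, 0.2],
    [0, 0, 0.2]
  ],
  "dr": [
    [0, 0, 0],
    [0, 0, 0],
    [0, 0, 0],
    [0, 0, 0],
    [0, 0, 0],
    [0, 0, 0],
    [0, 0, 0.1],
    [0, 0, 0.3]
  ],
  "jaw": [0.5, 0.5, 0.5, 0.5, 0.6, 0.7, 0.7, 0.7]
}}

```text
time: 6.63
tool_pos: [0.6164, -0.1733, 0.2293]
tool_rot: [3.139, 0.002, 1.745]
contact_force: [-0.8, 0.9, -1.5]
opening: 0.0635
grip_force: 0.0
```

Emit:
{"method": "apply_moves", "body": {
  "delta_pos": [
    [-0.1, 0.02, 0],
    [-0.2, 0.04, 0],
    [-0.3, 0.06, 0],
    [-0.4, 0.07, 0],
    [-0.467, 0.083, 0],
    [-0.467, 0.083, 0],
    [-0.467, 0.083, 0],
    [-0.467, 0.083, 0]
  ],
  "dr": [
    [0, 0, 0.2],
    [0, 0, 0.4],
    [0, 0, 0.6],
    [0, 0, 0.8],
    [0, 0, 1],
    [0, 0, 1],
    [0, 0, 1],
    [0, 0, 1]
  ],
  "jaw": [0.7, 0.7, 0.7, 0.7, 0.7, 0.7, 0.7, 0.7]
}}

```text
time: 7.3
tool_pos: [0.4297, -0.1402, 0.2278]
tool_rot: [3.141, 0.001, 2.242]
contact_force: [0.2, -0.4, 0.5]
opening: 0.0645
grip_force: 0.0
```

```bash
python3 - <<'E'
from h import *
print(telemetry.observe()["tool_pos"],telemetry.observe()["tool_rot"])
S=save("scene","pics/s6.png")[:,:,::-1];T=save("top","pics/t6.png")[:,:,::-1]
g=lambda I:np.clip(I.astype(float)*1.8,0,255).astype(np.uint8)
a=cv2.resize(g(S[150:350,180:460]),(780,557),interpolation=2)[:290]
b=cv2.resize(g(T[160:260,160:420]),(780,300),interpolation=2)
cv2.imwrite("pics/c6.png",np.vstack([a,b]))
E
```

```text
[ 0.42968828 -0.14018027  0.2277959 ] [3.14098314e+00 1.07005993e-03 2.24177813e+00]
```

View pics/c6.png

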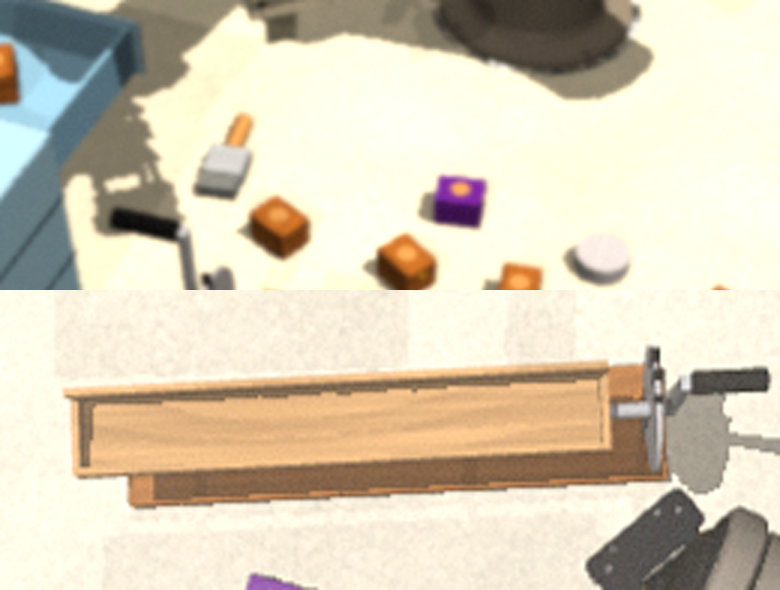

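```bash
python3 - <<'E'
from h import *
hd,e=tri((403.3,190),(232,229.3)); print("handle",hd,e)
a=onz("top",(185,221.7),.107);b=onz("top",(364,213.3),.107);L=np.linalg.norm(a-b);u=(a-b)/L;xr=np.array([u[1],-u[0],0])
o=(a+b)/2+xr*.033;print("lip",a,b,L,"tray centre",o,"yaw",np.degrees(np.arctan2(-u[0],u[1])))
d=hd-o; print("handle rel",d@xr,d@u,hd[2]-.085, "tilt",np.arctan2(d@xr,hd[2]-.085))
c=onz("top",(161+160-160+21,0+160+ (390-290)/3),.125); print("backrest top-left outer (exp x +33)",(onz("top",(160+66/3,160+(393-290)/3),.125)-o)@np.c_[xr,u], (onz("top",(160+607/3,160+(365-290)/3),.125)-o)@np.c_[xr,u])
for uy in(-.175,-.105,-.035,.035,.105,.175): print((o+uy*u)[:2].round(4))
E
```

```text
handle [ 0.61670195 -0.17218667  0.19419584] 8.967681936018381e-05
lip [0.57060486 0.32771129 0.107     ] [ 0.57892209 -0.09278886  0.107     ] 0.42058239195790864 tray centre [0.60775702 0.11811381 0.107     ] yaw 1.1331270624116263
handle rel 0.0032023385028402728 -0.2904205993422329 0.10919584423271685 tilt 0.029318157158529375
backrest top-left outer (exp x +33) [0.02889827 0.20978551] [ 0.03056426 -0.20831896]
[ 0.6112 -0.0569]
[0.6098 0.0131]
[0.6084 0.0831]
[0.6071 0.1531]
[0.6057 0.2231]
[0.6043 0.2931]
```

Emit:
{"method": "apply_moves", "body": {
  "delta_pos": [
    [0, -0.002, -0.08],
    [0, -0.002, -0.16],
    [0, -0.002, -0.24],
    [0, -0.002, -0.32],
    [0, -0.002, -0.4],
    [0, -0.002, -0.46],
    [0, -0.002, -0.494],
    [0, -0.002, -0.494]
  ],
  "dr": [
    [0, 0, 0.25],
    [0, 0, 0.5],
    [0, 0, 0.75],
    [0, 0, 0.977],
    [0, 0, 0.977],
    [0, 0, 0.977],
    [0, 0, 0.977],
    [0, 0, 0.977]
  ],
  "jaw": [0.72, 0.72, 0.72, 0.72, 0.72, 0.72, 0.72, 0.72]
}}

```text
time: 8.07
tool_pos: [0.4276, -0.1397, 0.0266]
tool_rot: [3.141, -0.007, 2.731]
contact_force: [-0.8, -0.5, 0.5]
opening: 0.0658
grip_force: 0.0
```

```bash
python3 - <<'E'
from h import *
s=telemetry.observe();p=s["tool_pos"];print(p,s["tool_rot"])
y=np.array([np.sin(s["tool_rot"][2]),-np.cos(s["tool_rot"][2]),0])
for dz in(0,.027):print(dz,proj("scene",[p-.042*y+[0,0,dz],p+.042*y+[0,0,dz]]).round(1).tolist())
S=save("scene","pics/s7.png")[:,:,::-1];T=save("top","pics/t7.png")[:,:,::-1]
g=lambda I:np.clip(I.astype(float)*1.8,0,255).astype(np.uint8)
a=cv2.resize(g(S[160:280,220:340]),(480,480),interpolation=2)
cv2.imwrite("pics/c7.png",a)
E
```

```text
[ 0.4276106  -0.13967298  0.02661805] [ 3.14095368 -0.00658198  2.73148766]
0 [[268.9, 221.4], [292.1, 236.8]]
0.027 [[268.4, 213.9], [291.9, 229.4]]
```

View pics/c7.png

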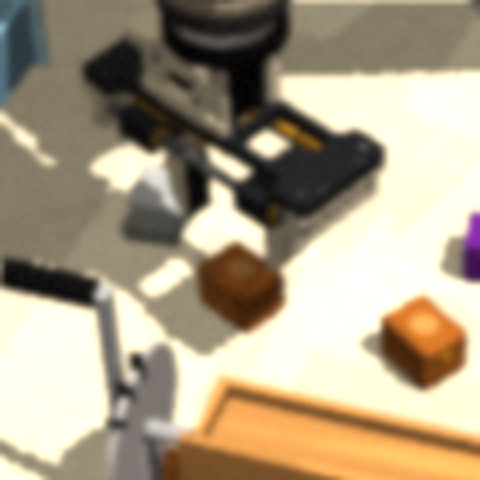

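Emit:
{"method": "apply_moves", "body": {
  "delta_pos": [
    [0.004, -0.003, -0.03],
    [0.004, -0.003, -0.06],
    [0.004, -0.003, -0.08],
    [0.004, -0.003, -0.09],
    [0.004, -0.003, -0.098],
    [0.004, -0.003, -0.106],
    [0.004, -0.003, -0.106],
    [0.004, -0.003, -0.106]
  ],
  "dr": [
    [0, 0, 0],
    [0, 0, 0],
    [0, 0, 0],
    [0, 0, 0],
    [0, 0, 0],
    [0, 0, 0],
    [0, 0, 0],
    [0, 0, 0]
  ],
  "jaw": [0.72, 0.72, 0.72, 0.72, 0.72, 0.72, 0.72, 0.72]
}}

```text
time: 8.83
tool_pos: [0.4307, -0.1419, -0.0122]
tool_rot: [3.142, 0.0, 2.732]
contact_force: [-0.2, -0.1, 0.0]
opening: 0.0664
grip_force: 0.0
```

Emit:
{"method": "apply_moves", "body": {
  "delta_pos": [
    [0, 0, 0],
    [0, 0, 0],
    [0, 0, 0],
    [0, 0, 0],
    [0, 0, 0],
    [0, 0, 0]
  ],
  "dr": [
    [0, 0, 0],
    [0, 0, 0],
    [0, 0, 0],
    [0, 0, 0],
    [0, 0, 0],
    [0, 0, 0]
  ],
  "jaw": [0.4, 0.4, 0.4, 0.4, 0.4, 0.4],
  "force": 15
}}

```text
time: 9.33
tool_pos: [0.4306, -0.1418, -0.0123]
tool_rot: [3.142, 0.0, 2.732]
contact_force: [-0.9, -0.2, 2.8]
opening: 0.0461
grip_force: 14.9
```

Emit:
{"method": "apply_moves", "body": {
  "delta_pos": [
    [0, 0, 0.05],
    [0, 0, 0.13],
    [0, 0, 0.22],
    [0, 0, 0.31],
    [0.05, 0.03, 0.39],
    [0.12, 0.07, 0.43],
    [0.2, 0.12, 0.43],
    [0.28, 0.17, 0.43]
  ],
  "dr": [
    [0, 0, 0],
    [0, 0, 0.05],
    [0, 0, 0.15],
    [0, 0, 0.3],
    [0, 0, 0.45],
    [0, 0, 0.6],
    [0, 0, 0.75],
    [0, 0, 0.861]
  ],
  "jaw": [0.4, 0.4, 0.4, 0.4, 0.4, 0.4, 0.4, 0.4]
}}

```text
time: 10.0
tool_pos: [0.5443, -0.0733, 0.1613]
tool_rot: [-3.141, 0.003, -3.118]
contact_force: [0.6, 0.4, -0.8]
opening: 0.0461
grip_force: 14.9
```

Emit:
{"method": "apply_moves", "body": {
  "delta_pos": [
    [0.06, 0.04, 0],
    [0.12, 0.08, 0],
    [0.169, 0.107, 0],
    [0.169, 0.107, 0],
    [0.169, 0.107, 0],
    [0.169, 0.107, 0]
  ],
  "dr": [
    [0, 0, 0],
    [0, 0, 0],
    [0, 0, 0],
    [0, 0, 0],
    [0, 0, 0],
    [0, 0, 0]
  ],
  "jaw": [0.4, 0.4, 0.4, 0.4, 0.4, 0.4]
}}

```text
time: 10.5
tool_pos: [0.6093, -0.0312, 0.159]
tool_rot: [3.142, -0.002, -3.121]
contact_force: [-1.0, -0.6, -0.7]
opening: 0.0462
grip_force: 14.9
```

Emit:
{"method": "apply_moves", "body": {
  "delta_pos": [
    [0.002, 0, -0.05],
    [0.002, 0, -0.1],
    [0.002, 0, -0.14],
    [0.002, 0, -0.165],
    [0.002, 0, -0.18],
    [0.002, 0, -0.189],
    [0.002, 0, -0.189],
    [0.002, 0, -0.189]
  ],
  "dr": [
    [0, 0, 0],
    [0, 0, 0],
    [0, 0, 0],
    [0, 0, 0],
    [0, 0, 0],
    [0, 0, 0],
    [0, 0, 0],
    [0, 0, 0]
  ],
  "jaw": [0.4, 0.4, 0.4, 0.4, 0.4, 0.4, 0.4, 0.4]
}}

```text
time: 11.17
tool_pos: [0.6113, -0.0313, 0.0848]
tool_rot: [-3.141, 0.001, -3.121]
contact_force: [1.1, 0.4, -0.0]
opening: 0.0457
grip_force: 14.9
```

Emit:
{"method": "apply_moves", "body": {
  "delta_pos": [
    [0, 0, -0.003],
    [0, 0, -0.003],
    [0, 0, -0.003],
    [0, 0, -0.003],
    [0, 0, 0.04],
    [0, 0, 0.1],
    [0, 0, 0.1],
    [0, 0.07, 0.1]
  ],
  "dr": [
    [0, 0, 0],
    [0, 0, 0],
    [0, 0, 0],
    [0, 0, 0],
    [0, 0, 0],
    [0, 0, 0],
    [0, 0, 0],
    [0, 0, 0]
  ],
  "jaw": [0.4, 0.57, 0.57, 0.57, 0.57, 0.57, 0.57, 0.3]
}}

```text
time: 11.83
tool_pos: [0.6125, -0.0069, 0.1258]
tool_rot: [-3.139, 0.004, -3.125]
contact_force: [0.3, 0.6, 0.4]
opening: 0.0492
grip_force: 0.0
```

Emit:
{"method": "apply_moves", "body": {
  "delta_pos": [
    [0, 0.06, 0],
    [0, 0.06, 0],
    [0, 0.06, 0],
    [0, 0.06, 0],
    [0, 0.06, -0.05],
    [0, 0.06, -0.1],
    [0, 0.06, -0.11],
    [0, 0.06, -0.11]
  ],
  "dr": [
    [0, 0, 0],
    [0, 0, 0],
    [0, 0, 0],
    [0, 0, 0],
    [0, 0, 0],
    [0, 0, 0],
    [0, 0, 0],
    [0, 0, 0]
  ],
  "jaw": [0, 0, 0, 0, 0, 0, 0, 0]
}}

```text
time: 12.5
tool_pos: [0.6098, 0.0202, 0.0784]
tool_rot: [3.141, -0.004, -3.122]
contact_force: [0.1, -0.0, 1.0]
opening: 0.0007
grip_force: 0.0
```

Emit:
{"method": "apply_moves", "body": {
  "delta_pos": [
    [0, -0.02, 0],
    [0, -0.04, 0],
    [0, -0.06, 0],
    [0, -0.075, 0],
    [0, -0.085, 0],
    [0, -0.085, 0],
    [0, -0.085, 0.09],
    [0, -0.085, 0.18]
  ],
  "dr": [
    [0, 0, 0],
    [0, 0, 0],
    [0, 0, 0],
    [0, 0, 0],
    [0, 0, 0],
    [0, 0, 0],
    [0, 0, 0],
    [0, 0, 0]
  ],
  "jaw": [0, 0, 0, 0, 0, 0, 0, 0]
}}

```text
time: 13.17
tool_pos: [0.6091, -0.013, 0.1506]
tool_rot: [3.141, -0.006, -3.121]
contact_force: [1.8, -0.0, -0.3]
opening: 0.0008
grip_force: 0.0
```

Emit:
{"method": "apply_moves", "body": {
  "delta_pos": [
    [-0.1, 0, 0.05],
    [-0.2, 0, 0.05],
    [-0.3, 0, 0.05],
    [-0.4, 0, 0.05],
    [-0.43, 0, 0.05],
    [-0.43, 0, 0.05],
    [-0.43, 0, 0.05],
    [-0.43, 0, 0.05]
  ],
  "dr": [
    [0, 0, -0.25],
    [0, 0, -0.5],
    [0, 0, -0.75],
    [0, 0, -0.977],
    [0, 0, -0.977],
    [0, 0, -0.977],
    [0, 0, -0.977],
    [0, 0, -0.977]
  ],
  "jaw": [0.72, 0.72, 0.72, 0.72, 0.72, 0.72, 0.72, 0.72]
}}

```text
time: 13.83
tool_pos: [0.4402, -0.0132, 0.1723]
tool_rot: [3.141, 0.002, 2.674]
contact_force: [-1.0, -0.6, 0.1]
opening: 0.0489
grip_force: 0.0
```

```bash
cat >> h.py <<'E'
TO=np.array([.607,.119]);TU=np.array([-.021,.9998]);TX=np.array([.9998,.021])
def tray(uy,ux=0): return (TO+uy*TU+ux*TX).round(4)
def look():
    s=telemetry.observe(); print("t",round(s["time"],2),s["tool_pos"].round(4),s["tool_rot"].round(3))
    T=eyes.read_camera("top"); cv2.imwrite("pics/last_top.png",T[:,:,::-1])
    for o in tboxes(T): print(*o)
    # discs (brass clasp) in the tray, at lid height .129
    S=eyes.read_camera("scene"); cv2.imwrite("pics/last_scene.png",S[:,:,::-1])
    o,m=boxes(S,"scene",0)
    for uv,a,c in o: 
        p=onz("scene",uv,.112); d=p[:2]-TO
        print("scene",uv.round(1),a,"table",onz("scene",uv,.02)[:2].round(3),"tray x,y",(d@TX).round(4),(d@TU).round(4))
E
python3 -c "
from h import *
look()"
```

```text
t 13.83 [ 0.4402 -0.0132  0.1723] [3.141e+00 2.000e-03 2.674e+00]
[174.5 277.4] [0.44   0.3784] -84.4 [34.3 45.6] 219.0
[216.1 288.9] [0.409  0.2746] 70.4 [35.2 45.9] 230.5
[503.4 256.2] [ 0.4691 -0.384 ] 28.6 [35.2 46.2] 314.5
scene [177.5 172. ] 138.0 table [ 0.3   -0.506] tray x,y -0.223 -0.5514
scene [327.2 243.6] 185.5 table [ 0.432 -0.011] tray x,y -0.093 -0.1034
scene [365.6 252.1] 162.5 table [0.429 0.09 ] tray x,y -0.0939 -0.0118
scene [441.8 261.5] 168.5 table [0.399 0.278] tray x,y -0.118 0.1598
scene [481.8 280.5] 174.0 table [0.429 0.38 ] tray x,y -0.0886 0.2521
scene [585.7  23. ] 617.5 table [-1.136  0.633] tray x,y -1.5075 0.5122
```

```bash
cat >> h.py <<'E'
def traydiff():
    """boxes on the tray: change since the empty level tray (pics/t6.png, s6.png)"""
    for n,f0,f1 in(("top","t6","last_top"),("scene","s6","last_scene")):
        A=cv2.imread(f"pics/{f0}.png");B=cv2.imread(f"pics/{f1}.png")
        d=(cv2.absdiff(A,B).max(2)>28).astype(np.uint8)
        q=np.array([np.r_[tray(y,x),z] for y in(-.205,.205) for x in(-.027,.027) for z in(.095,.129)])
        h=cv2.convexHull(proj(n,q).astype(np.int32)); k=np.zeros_like(d); cv2.fillConvexPoly(k,h,1); d*=k
        d=cv2.morphologyEx(d,cv2.MORPH_CLOSE,np.ones((5,5)))
        for c in cv2.findContours(d,0,2)[0]:
            if cv2.contourArea(c)>80:
                r=cv2.minAreaRect(c); p=onz(n,r[0],.122 if n=="top" else .112)[:2]-TO
                print(n,"traybox px",np.round(r[0],1),np.round(r[1],1),"x,y",(p@TX).round(4),(p@TU).round(4))
E
python3 -c "
from h import *
traydiff()"
```

```text
top traybox px [348.5 201. ] [18. 23.] x,y -0.004 -0.1757
scene traybox px [286.8 262.9] [23.7 23.3] x,y -0.0085 -0.173
```

Emit:
{"method": "apply_moves", "body": {
  "delta_pos": [
    [-0.007, 0, -0.09],
    [-0.007, 0, -0.18],
    [-0.007, 0, -0.27],
    [-0.007, 0, -0.35],
    [-0.007, 0, -0.41],
    [-0.007, 0, -0.45],
    [-0.007, 0, -0.465],
    [-0.007, 0, -0.465]
  ],
  "dr": [
    [0, 0, -0.2],
    [0, 0, -0.2],
    [0, 0, -0.2],
    [0, 0, -0.2],
    [0, 0, -0.2],
    [0, 0, -0.2],
    [0, 0, -0.2],
    [0, 0, -0.2]
  ],
  "jaw": [0.72, 0.72, 0.72, 0.72, 0.72, 0.72, 0.72, 0.72]
}}

```text
time: 14.6
tool_pos: [0.4357, -0.0128, -0.0156]
tool_rot: [-3.141, -0.003, 2.574]
contact_force: [0.2, -0.0, 0.5]
opening: 0.066
grip_force: 0.0
```

Emit:
{"method": "apply_moves", "body": {
  "delta_pos": [
    [0, 0, 0],
    [0, 0, 0],
    [0, 0, 0],
    [0, 0, 0],
    [0, 0, 0],
    [0, 0, 0]
  ],
  "dr": [
    [0, 0, 0],
    [0, 0, 0],
    [0, 0, 0],
    [0, 0, 0],
    [0, 0, 0],
    [0, 0, 0]
  ],
  "jaw": [0.72, 0.4, 0.4, 0.4, 0.4, 0.4]
}}

```text
time: 15.1
tool_pos: [0.4368, -0.0131, -0.0133]
tool_rot: [3.141, 0.002, 2.574]
contact_force: [-1.4, 1.2, 6.1]
opening: 0.0456
grip_force: 15.0
```

Emit:
{"method": "apply_moves", "body": {
  "delta_pos": [
    [0, 0, 0.05],
    [0, 0, 0.13],
    [0, 0, 0.22],
    [0, 0, 0.31],
    [0.05, 0.01, 0.39],
    [0.13, 0.02, 0.43],
    [0.22, 0.03, 0.43],
    [0.31, 0.04, 0.43]
  ],
  "dr": [
    [0, 0, 0.1],
    [0, 0, 0.25],
    [0, 0, 0.4],
    [0, 0, 0.55],
    [0, 0, 0.7],
    [0, 0, 0.85],
    [0, 0, 1],
    [0, 0, 1]
  ],
  "jaw": [0.4, 0.4, 0.4, 0.4, 0.4, 0.4, 0.4, 0.4]
}}

```text
time: 15.77
tool_pos: [0.5621, 0.0032, 0.1601]
tool_rot: [-3.141, 0.004, 3.078]
contact_force: [0.5, -0.7, -0.4]
opening: 0.046
grip_force: 15.0
```

Emit:
{"method": "apply_moves", "body": {
  "delta_pos": [
    [0.07, 0.015, 0],
    [0.121, 0.028, 0],
    [0.121, 0.028, 0],
    [0.121, 0.028, 0],
    [0.121, 0.028, 0],
    [0.121, 0.028, 0]
  ],
  "dr": [
    [0, 0, 0.1],
    [0, 0, 0.177],
    [0, 0, 0.177],
    [0, 0, 0.177],
    [0, 0, 0.177],
    [0, 0, 0.177]
  ],
  "jaw": [0.4, 0.4, 0.4, 0.4, 0.4, 0.4]
}}

```text
time: 16.27
tool_pos: [0.6074, 0.014, 0.158]
tool_rot: [3.141, -0.001, -3.122]
contact_force: [0.7, -0.1, -0.2]
opening: 0.0459
grip_force: 15.0
```

Emit:
{"method": "apply_moves", "body": {
  "delta_pos": [
    [0.004, 0, -0.05],
    [0.004, 0, -0.1],
    [0.004, 0, -0.14],
    [0.004, 0, -0.165],
    [0.004, 0, -0.18],
    [0.004, 0, -0.19],
    [0.004, 0, -0.19],
    [0.004, 0, -0.19]
  ],
  "dr": [
    [0, 0, 0],
    [0, 0, 0],
    [0, 0, 0],
    [0, 0, 0],
    [0, 0, 0],
    [0, 0, 0],
    [0, 0, 0],
    [0, 0, 0]
  ],
  "jaw": [0.4, 0.4, 0.4, 0.4, 0.4, 0.4, 0.4, 0.4]
}}

```text
time: 16.93
tool_pos: [0.6105, 0.0141, 0.0828]
tool_rot: [-3.142, 0.001, -3.121]
contact_force: [0.3, -1.1, -1.3]
opening: 0.0457
grip_force: 15.0
```

Emit:
{"method": "apply_moves", "body": {
  "delta_pos": [
    [0, 0, -0.001],
    [0, 0, -0.001],
    [0, 0, -0.001],
    [0, 0, -0.001],
    [0, 0, 0.04],
    [0, 0, 0.12],
    [0, 0, 0.2],
    [0, 0, 0.2]
  ],
  "dr": [
    [0, 0, 0],
    [0, 0, 0],
    [0, 0, 0],
    [0, 0, 0],
    [0, 0, 0],
    [0, 0, 0],
    [0, 0, 0],
    [0, 0, 0]
  ],
  "jaw": [0.55, 0.55, 0.55, 0.55, 0.55, 0.55, 0.55, 0.55]
}}

```text
time: 17.6
tool_pos: [0.6136, 0.0139, 0.1689]
tool_rot: [-3.14, 0.012, -3.121]
contact_force: [0.4, -0.2, 0.7]
opening: 0.0505
grip_force: 0.0
```

Emit:
{"method": "apply_moves", "body": {
  "delta_pos": [
    [-0.08, 0.04, 0],
    [-0.16, 0.08, 0],
    [-0.24, 0.11, 0],
    [-0.32, 0.15, 0],
    [-0.36, 0.17, 0]
  ],
  "dr": [
    [0, 0, -0.25],
    [0, 0, -0.5],
    [0, 0, -0.75],
    [0, 0, -1],
    [0, 0, -1]
  ],
  "jaw": [0.7, 0.7, 0.7, 0.7, 0.7]
}}

```text
time: 18.02
tool_pos: [0.4626, 0.0835, 0.1619]
tool_rot: [-3.141, -0.002, 2.656]
contact_force: [-0.3, -0.3, 0.3]
opening: 0.0642
grip_force: 0.0
```

Emit:
{"method": "apply_moves", "body": {
  "delta_pos": [
    [-0.05, 0.02, 0],
    [-0.05, 0.02, 0],
    [-0.05, 0.02, 0],
    [-0.05, 0.02, 0],
    [-0.05, 0.02, 0]
  ],
  "dr": [
    [0, 0, -0.25],
    [0, 0, -0.5],
    [0, 0, -0.75],
    [0, 0, -1],
    [0, 0, -1]
  ],
  "jaw": [0.7, 0.7, 0.7, 0.7, 0.7]
}}

```text
time: 18.43
tool_pos: [0.4462, 0.0903, 0.1622]
tool_rot: [3.141, 0.0, 2.158]
contact_force: [0.1, -0.6, 0.0]
opening: 0.0644
grip_force: 0.0
```

Emit:
{"method": "apply_moves", "body": {
  "delta_pos": [
    [-0.015, 0.005, 0],
    [-0.015, 0.005, 0],
    [-0.015, 0.005, 0],
    [-0.015, 0.005, -0.1],
    [-0.015, 0.005, -0.1],
    [-0.015, 0.005, -0.1]
  ],
  "dr": [
    [0, 0, -0.25],
    [0, 0, -0.5],
    [0, 0, -0.75],
    [0, 0, -1],
    [0, 0, -1],
    [0, 0, -1]
  ],
  "jaw": [0.7, 0.7, 0.7, 0.7, 0.7, 0.7]
}}

```text
time: 18.93
tool_pos: [0.4388, 0.0921, 0.1211]
tool_rot: [-3.137, -0.0, 1.668]
contact_force: [0.0, 0.1, 0.4]
opening: 0.0641
grip_force: 0.0
```

```bash
python3 -c "
from h import *
look();traydiff()"
```

```text
t 18.93 [0.4388 0.0921 0.1211] [-3.137 -0.     1.668]
[174.5 277.4] [0.4401 0.3782] -83.3 [34.6 45.6] 221.0
[503.5 256.1] [ 0.4692 -0.3842] 29.3 [34.8 46.1] 311.0
scene [177.5 172. ] 139.0 table [ 0.3   -0.506] tray x,y -0.223 -0.5514
scene [365.7 251.9] 158.5 table [0.429 0.09 ] tray x,y -0.0944 -0.0119
scene [441.7 261.2] 165.5 table [0.398 0.277] tray x,y -0.1188 0.1593
scene [481.9 280.4] 171.0 table [0.429 0.38 ] tray x,y -0.0889 0.2521
scene [585.7  23.1] 575.5 table [-1.135  0.633] tray x,y -1.5068 0.5122
top traybox px [334.5 201. ] [18. 51.] x,y -0.0025 -0.1435
scene traybox px [300.2 264.8] [54.9 22. ] x,y -0.0122 -0.1426
```

Emit:
{"method": "apply_moves", "body": {
  "delta_pos": [
    [0, 0, -0.09],
    [0, 0, -0.17],
    [0, 0, -0.24],
    [0, 0, -0.29],
    [0, 0, -0.32],
    [0, 0, -0.337],
    [0, 0, -0.337],
    [0, 0, -0.337]
  ],
  "dr": [
    [0, 0, 0],
    [0, 0, 0],
    [0, 0, 0],
    [0, 0, 0],
    [0, 0, 0],
    [0, 0, 0],
    [0, 0, 0],
    [0, 0, 0]
  ],
  "jaw": [0.72, 0.72, 0.72, 0.72, 0.72, 0.72, 0.72, 0.72]
}}

```text
time: 19.7
tool_pos: [0.4412, 0.0922, -0.0119]
tool_rot: [3.14, 0.0, 1.664]
contact_force: [0.1, 0.4, -0.4]
opening: 0.0661
grip_force: 0.0
```

Emit:
{"method": "apply_moves", "body": {
  "delta_pos": [
    [0, 0, 0],
    [0, 0, 0],
    [0, 0, 0],
    [0, 0, 0],
    [0, 0, 0],
    [0, 0, 0]
  ],
  "dr": [
    [0, 0, 0],
    [0, 0, 0],
    [0, 0, 0],
    [0, 0, 0],
    [0, 0, 0],
    [0, 0, 0]
  ],
  "jaw": [0.4, 0.4, 0.4, 0.4, 0.4, 0.4]
}}

```text
time: 20.2
tool_pos: [0.4406, 0.0922, -0.0122]
tool_rot: [3.14, 0.0, 1.662]
contact_force: [-1.2, 1.0, 7.0]
opening: 0.046
grip_force: 15.0
```

Emit:
{"method": "apply_moves", "body": {
  "delta_pos": [
    [0, 0, 0.05],
    [0, 0, 0.13],
    [0, 0, 0.22],
    [0, 0, 0.31],
    [0, 0, 0.4],
    [0.05, 0, 0.43],
    [0.05, 0, 0.43]
  ],
  "dr": [
    [0, 0, 0.1],
    [0, 0, 0.25],
    [0, 0, 0.45],
    [0, 0, 0.65],
    [0, 0, 0.85],
    [0, 0, 1],
    [0, 0, 1]
  ],
  "jaw": [0.4, 0.4, 0.4, 0.4, 0.4, 0.4, 0.4]
}}

```text
time: 20.78
tool_pos: [0.4648, 0.0922, 0.1632]
tool_rot: [3.133, 0.006, 2.166]
contact_force: [0.7, 0.3, 0.1]
opening: 0.0457
grip_force: 15.0
```

Emit:
{"method": "apply_moves", "body": {
  "delta_pos": [
    [0.05, 0, 0],
    [0.1, 0, 0],
    [0.15, -0.01, 0],
    [0.2, -0.01, 0],
    [0.25, -0.01, 0]
  ],
  "dr": [
    [0, 0, 0.25],
    [0, 0, 0.5],
    [0, 0, 0.75],
    [0, 0, 1],
    [0, 0, 1]
  ],
  "jaw": [0.4, 0.4, 0.4, 0.4, 0.4]
}}

```text
time: 21.2
tool_pos: [0.5601, 0.088, 0.1578]
tool_rot: [-3.14, -0.002, 2.668]
contact_force: [0.6, -0.0, -0.5]
opening: 0.046
grip_force: 15.0
```

Emit:
{"method": "apply_moves", "body": {
  "delta_pos": [
    [0.05, 0, 0],
    [0.09, -0.005, 0],
    [0.118, -0.01, 0],
    [0.118, -0.01, 0],
    [0.118, -0.01, 0],
    [0.118, -0.01, 0],
    [0.118, -0.01, 0]
  ],
  "dr": [
    [0, 0, 0.25],
    [0, 0, 0.5],
    [0, 0, 0.75],
    [0, 0, 1],
    [0, 0, 1],
    [0, 0, 1],
    [0, 0, 1]
  ],
  "jaw": [0.4, 0.4, 0.4, 0.4, 0.4, 0.4, 0.4]
}}

```text
time: 21.78
tool_pos: [0.6066, 0.0843, 0.1585]
tool_rot: [3.141, -0.001, -3.125]
contact_force: [-0.6, 0.1, -0.2]
opening: 0.0458
grip_force: 15.0
```

Emit:
{"method": "apply_moves", "body": {
  "delta_pos": [
    [0.004, 0, -0.05],
    [0.004, 0, -0.1],
    [0.004, 0, -0.14],
    [0.004, 0, -0.165],
    [0.004, 0, -0.18],
    [0.004, 0, -0.189],
    [0.004, 0, -0.189],
    [0.004, 0, -0.189]
  ],
  "dr": [
    [0, 0, 0],
    [0, 0, 0],
    [0, 0, 0],
    [0, 0, 0],
    [0, 0, 0],
    [0, 0, 0],
    [0, 0, 0],
    [0, 0, 0]
  ],
  "jaw": [0.4, 0.4, 0.4, 0.4, 0.4, 0.4, 0.4, 0.4]
}}

```text
time: 22.45
tool_pos: [0.6094, 0.0842, 0.0844]
tool_rot: [3.142, 0.001, -3.121]
contact_force: [-0.2, 0.5, -0.5]
opening: 0.0457
grip_force: 15.0
```

Emit:
{"method": "apply_moves", "body": {
  "delta_pos": [
    [0, 0, -0.001],
    [0, 0, -0.001],
    [0, 0, -0.001],
    [0, 0, -0.001],
    [0, 0, 0.04],
    [0, 0, 0.12],
    [0, 0, 0.2],
    [0, 0, 0.2]
  ],
  "dr": [
    [0, 0, 0],
    [0, 0, 0],
    [0, 0, 0],
    [0, 0, 0],
    [0, 0, 0],
    [0, 0, 0],
    [0, 0, 0],
    [0, 0, 0]
  ],
  "jaw": [0.55, 0.55, 0.55, 0.55, 0.55, 0.55, 0.55, 0.55]
}}

```text
time: 23.12
tool_pos: [0.6124, 0.0843, 0.1706]
tool_rot: [-3.142, 0.012, -3.121]
contact_force: [0.5, 0.1, 1.2]
opening: 0.0504
grip_force: 0.0
```

Emit:
{"method": "apply_moves", "body": {
  "delta_pos": [
    [-0.07, 0.07, 0],
    [-0.14, 0.14, 0],
    [-0.22, 0.21, 0],
    [-0.29, 0.28, 0],
    [-0.36, 0.34, 0],
    [-0.43, 0.41, 0],
    [-0.5, 0.477, 0],
    [-0.5, 0.477, -0.05]
  ],
  "dr": [
    [0, 0, -0.2],
    [0, 0, -0.4],
    [0, 0, -0.6],
    [0, 0, -0.725],
    [0, 0, -0.725],
    [0, 0, -0.725],
    [0, 0, -0.725],
    [0, 0, -0.725]
  ],
  "jaw": [0.72, 0.72, 0.72, 0.72, 0.72, 0.72, 0.72, 0.72]
}}

```text
time: 23.78
tool_pos: [0.4063, 0.2798, 0.1467]
tool_rot: [3.136, 0.003, 2.804]
contact_force: [0.8, -0.6, 0.4]
opening: 0.0656
grip_force: 0.0
```

```bash
python3 -c "
from h import *
look();traydiff()"
```

```text
t 23.78 [0.4063 0.2798 0.1467] [3.136e+00 3.000e-03 2.804e+00]
[503.5 256.1] [ 0.4691 -0.3842] 29.5 [34.9 46.1] 313.0
scene [177.5 172. ] 138.0 table [ 0.3   -0.506] tray x,y -0.223 -0.5514
scene [441.9 261.5] 171.0 table [0.399 0.278] tray x,y -0.1179 0.1599
scene [481.8 280.5] 175.0 table [0.429 0.38 ] tray x,y -0.0886 0.2521
scene [585.7  23. ] 604.5 table [-1.136  0.633] tray x,y -1.5075 0.5122
top traybox px [319.2 201.5] [19.8 82.2] x,y -0.002 -0.108
scene traybox px [314.9 270.1] [85.9 18.6] x,y -0.0071 -0.1066
```

Emit:
{"method": "apply_moves", "body": {
  "delta_pos": [
    [0, -0.005, -0.05],
    [0, -0.005, -0.14],
    [0, -0.005, -0.2],
    [0, -0.005, -0.25],
    [0, -0.005, -0.25]
  ],
  "dr": [
    [0, 0, 0],
    [0, 0, 0],
    [0, 0, 0],
    [0, 0, 0],
    [0, 0, 0]
  ],
  "jaw": [0.72, 0.72, 0.72, 0.72, 0.72]
}}

```text
time: 24.3
tool_pos: [0.4076, 0.2711, 0.0405]
tool_rot: [-3.137, -0.005, 2.798]
contact_force: [0.1, -0.1, -0.3]
opening: 0.0662
grip_force: 0.0
```

Emit:
{"method": "apply_moves", "body": {
  "delta_pos": [
    [0.002, 0.008, 0],
    [0.002, 0.008, -0.04],
    [0.002, 0.008, -0.08],
    [0.002, 0.008, -0.11],
    [0.002, 0.008, -0.125],
    [0.002, 0.008, -0.125],
    [0.002, 0.008, -0.125]
  ],
  "dr": [
    [0, 0, 0],
    [0, 0, 0],
    [0, 0, 0],
    [0, 0, 0],
    [0, 0, 0],
    [0, 0, 0],
    [0, 0, 0]
  ],
  "jaw": [0.72, 0.72, 0.72, 0.72, 0.72, 0.72, 0.72]
}}

```text
time: 24.88
tool_pos: [0.4108, 0.2765, -0.0053]
tool_rot: [3.14, 0.001, 2.799]
contact_force: [0.5, 0.2, -0.2]
opening: 0.0664
grip_force: 0.0
```

Emit:
{"method": "apply_moves", "body": {
  "delta_pos": [
    [-0.005, -0.003, -0.01],
    [-0.005, -0.003, -0.017],
    [-0.005, -0.003, -0.017],
    [-0.005, -0.003, -0.017],
    [-0.005, -0.003, -0.017],
    [-0.005, -0.003, -0.017],
    [-0.005, -0.003, -0.017]
  ],
  "dr": [
    [0, 0, 0],
    [0, 0, 0],
    [0, 0, 0],
    [0, 0, 0],
    [0, 0, 0],
    [0, 0, 0],
    [0, 0, 0]
  ],
  "jaw": [0.72, 0.72, 0.4, 0.4, 0.4, 0.4, 0.4]
}}

```text
time: 25.47
tool_pos: [0.4079, 0.2751, -0.0131]
tool_rot: [3.141, 0.0, 2.8]
contact_force: [0.0, 0.3, 1.7]
opening: 0.0456
grip_force: 15.0
```

Emit:
{"method": "apply_moves", "body": {
  "delta_pos": [
    [0, 0, 0.05],
    [0, 0, 0.13],
    [0, 0, 0.22],
    [0, 0, 0.31],
    [0.05, -0.03, 0.39],
    [0.13, -0.08, 0.433],
    [0.21, -0.13, 0.433],
    [0.29, -0.18, 0.433]
  ],
  "dr": [
    [0, 0, 0.1],
    [0, 0, 0.25],
    [0, 0, 0.4],
    [0, 0, 0.55],
    [0, 0, 0.7],
    [0, 0, 0.725],
    [0, 0, 0.725],
    [0, 0, 0.725]
  ],
  "jaw": [0.4, 0.4, 0.4, 0.4, 0.4, 0.4, 0.4, 0.4]
}}

```text
time: 26.13
tool_pos: [0.5255, 0.2025, 0.1619]
tool_rot: [3.141, 0.004, -3.12]
contact_force: [0.1, 0.6, -1.0]
opening: 0.0457
grip_force: 15.0
```

Emit:
{"method": "apply_moves", "body": {
  "delta_pos": [
    [0.07, -0.04, 0],
    [0.14, -0.08, 0],
    [0.209, -0.123, 0],
    [0.209, -0.123, 0],
    [0.209, -0.123, 0],
    [0.209, -0.123, 0]
  ],
  "dr": [
    [0, 0, 0],
    [0, 0, 0],
    [0, 0, 0],
    [0, 0, 0],
    [0, 0, 0],
    [0, 0, 0]
  ],
  "jaw": [0.4, 0.4, 0.4, 0.4, 0.4, 0.4]
}}

```text
time: 26.63
tool_pos: [0.6065, 0.1539, 0.1593]
tool_rot: [3.141, -0.002, -3.121]
contact_force: [-0.0, -0.1, 0.3]
opening: 0.0459
grip_force: 15.0
```

Floor height in tool terms is -0.0131 + 0.095 = 0.082.

Emit:
{"method": "apply_moves", "body": {
  "delta_pos": [
    [0.002, 0, -0.05],
    [0.002, 0, -0.1],
    [0.002, 0, -0.14],
    [0.002, 0, -0.165],
    [0.002, 0, -0.18],
    [0.002, 0, -0.192],
    [0.002, 0, -0.192],
    [0.002, 0, -0.192]
  ],
  "dr": [
    [0, 0, 0],
    [0, 0, 0],
    [0, 0, 0],
    [0, 0, 0],
    [0, 0, 0],
    [0, 0, 0],
    [0, 0, 0],
    [0, 0, 0]
  ],
  "jaw": [0.4, 0.4, 0.4, 0.4, 0.4, 0.4, 0.4, 0.4]
}}

```text
time: 27.3
tool_pos: [0.6084, 0.1541, 0.0839]
tool_rot: [3.141, 0.001, -3.121]
contact_force: [0.9, -0.9, 0.2]
opening: 0.0458
grip_force: 15.0
```

Emit:
{"method": "apply_moves", "body": {
  "delta_pos": [
    [0, 0, -0.001],
    [0, 0, -0.001],
    [0, 0, -0.001],
    [0, 0, -0.001],
    [0, 0, 0.04],
    [0, 0, 0.12],
    [0, 0, 0.2],
    [0, 0, 0.2]
  ],
  "dr": [
    [0, 0, 0],
    [0, 0, 0],
    [0, 0, 0],
    [0, 0, 0],
    [0, 0, 0],
    [0, 0, 0],
    [0, 0, 0],
    [0, 0, 0]
  ],
  "jaw": [0.55, 0.55, 0.55, 0.55, 0.55, 0.55, 0.55, 0.55]
}}

```text
time: 27.97
tool_pos: [0.6116, 0.1543, 0.1704]
tool_rot: [3.14, 0.012, -3.121]
contact_force: [0.8, 0.1, 1.0]
opening: 0.0505
grip_force: 0.0
```

Emit:
{"method": "apply_moves", "body": {
  "delta_pos": [
    [-0.06, 0.08, 0],
    [-0.12, 0.16, 0],
    [-0.18, 0.24, 0],
    [-0.24, 0.32, 0],
    [-0.3, 0.4, 0],
    [-0.36, 0.48, 0],
    [-0.42, 0.56, 0],
    [-0.42, 0.56, 0]
  ],
  "dr": [
    [0, 0, 0.168],
    [0, 0, 0.168],
    [0, 0, 0.168],
    [0, 0, 0.168],
    [0, 0, 0.168],
    [0, 0, 0.168],
    [0, 0, 0.168],
    [0, 0, 0.168]
  ],
  "jaw": [0.72, 0.72, 0.72, 0.72, 0.72, 0.72, 0.72, 0.72]
}}

```text
time: 28.63
tool_pos: [0.4355, 0.383, 0.1635]
tool_rot: [3.139, -0.001, -3.031]
contact_force: [-0.2, -0.2, -0.6]
opening: 0.0663
grip_force: 0.0
```

Emit:
{"method": "apply_moves", "body": {
  "delta_pos": [
    [0, 0, -0.06],
    [0, 0, -0.14],
    [0, 0, -0.22],
    [0, 0, -0.3],
    [0, 0, -0.34],
    [0, 0, -0.34],
    [0, 0, -0.34]
  ],
  "dr": [
    [0, 0, 0],
    [0, 0, 0],
    [0, 0, 0],
    [0, 0, 0],
    [0, 0, 0],
    [0, 0, 0],
    [0, 0, 0]
  ],
  "jaw": [0.72, 0.72, 0.72, 0.72, 0.72, 0.72, 0.72]
}}

```text
time: 29.22
tool_pos: [0.4402, 0.3774, 0.0269]
tool_rot: [-3.141, -0.001, -3.037]
contact_force: [0.2, -0.3, 0.6]
opening: 0.066
grip_force: 0.0
```

```bash
python3 -c "
from h import *
look();traydiff()"
```

```text
t 29.22 [0.4402 0.3774 0.0269] [-3.141e+00 -1.000e-03 -3.037e+00]
[503.5 256.1] [ 0.4692 -0.3842] 28.6 [34.8 46.2] 309.0
scene [177.3 172.5] 141.0 table [ 0.302 -0.505] tray x,y -0.2211 -0.5509
scene [585.7  22.9] 630.5 table [-1.137  0.633] tray x,y -1.5081 0.5123
top traybox px [304.5 202.1] [ 19.8 111.6] x,y -0.0016 -0.074
scene traybox px [330.3 274. ] [117.2  18.2] x,y -0.0064 -0.0708
```

Emit:
{"method": "apply_moves", "body": {
  "delta_pos": [
    [0, 0.002, -0.03],
    [0, 0.002, -0.06],
    [0, 0.002, -0.085],
    [0, 0.002, -0.098],
    [0, 0.002, -0.098],
    [0, 0.002, -0.098]
  ],
  "dr": [
    [0, 0, 0],
    [0, 0, 0],
    [0, 0, 0],
    [0, 0, 0],
    [0, 0, 0],
    [0, 0, 0]
  ],
  "jaw": [0.72, 0.72, 0.72, 0.72, 0.72, 0.72]
}}

```text
time: 29.82
tool_pos: [0.4402, 0.3786, -0.0121]
tool_rot: [3.142, -0.0, -3.037]
contact_force: [-0.4, -0.7, 0.6]
opening: 0.0658
grip_force: 0.0
```

Emit:
{"method": "apply_moves", "body": {
  "delta_pos": [
    [0, 0, 0],
    [0, 0, 0],
    [0, 0, 0],
    [0, 0, 0],
    [0, 0, 0],
    [0, 0, 0]
  ],
  "dr": [
    [0, 0, 0],
    [0, 0, 0],
    [0, 0, 0],
    [0, 0, 0],
    [0, 0, 0],
    [0, 0, 0]
  ],
  "jaw": [0.4, 0.4, 0.4, 0.4, 0.4, 0.4]
}}

```text
time: 30.32
tool_pos: [0.4404, 0.3789, -0.0116]
tool_rot: [3.141, 0.001, -3.037]
contact_force: [-0.3, 0.2, 4.2]
opening: 0.0458
grip_force: 15.0
```

Emit:
{"method": "apply_moves", "body": {
  "delta_pos": [
    [0, 0, 0.05],
    [0, 0, 0.13],
    [0, 0, 0.22],
    [0, 0, 0.31],
    [0.05, -0.03, 0.39],
    [0.13, -0.07, 0.43],
    [0.21, -0.11, 0.43],
    [0.29, -0.15, 0.43]
  ],
  "dr": [
    [0, 0, -0.168],
    [0, 0, -0.168],
    [0, 0, -0.168],
    [0, 0, -0.168],
    [0, 0, -0.168],
    [0, 0, -0.168],
    [0, 0, -0.168],
    [0, 0, -0.168]
  ],
  "jaw": [0.4, 0.4, 0.4, 0.4, 0.4, 0.4, 0.4, 0.4]
}}

```text
time: 30.98
tool_pos: [0.5578, 0.3183, 0.162]
tool_rot: [3.14, 0.003, -3.12]
contact_force: [0.4, 0.4, -0.9]
opening: 0.046
grip_force: 15.0
```

Emit:
{"method": "apply_moves", "body": {
  "delta_pos": [
    [0.07, -0.04, 0],
    [0.12, -0.065, 0],
    [0.12, -0.065, 0],
    [0.12, -0.065, 0],
    [0.12, -0.065, 0],
    [0.12, -0.065, 0]
  ],
  "dr": [
    [0, 0, 0],
    [0, 0, 0],
    [0, 0, 0],
    [0, 0, 0],
    [0, 0, 0],
    [0, 0, 0]
  ],
  "jaw": [0.4, 0.4, 0.4, 0.4, 0.4, 0.4]
}}

```text
time: 31.48
tool_pos: [0.603, 0.2934, 0.1599]
tool_rot: [3.141, -0.001, -3.12]
contact_force: [0.1, -0.4, -0.6]
opening: 0.0459
grip_force: 15.0
```

Emit:
{"method": "apply_moves", "body": {
  "delta_pos": [
    [0.005, 0, -0.05],
    [0.005, 0, -0.1],
    [0.005, 0, -0.14],
    [0.005, 0, -0.165],
    [0.005, 0, -0.18],
    [0.005, 0, -0.19],
    [0.005, 0, -0.19],
    [0.005, 0, -0.19]
  ],
  "dr": [
    [0, 0, 0],
    [0, 0, 0],
    [0, 0, 0],
    [0, 0, 0],
    [0, 0, 0],
    [0, 0, 0],
    [0, 0, 0],
    [0, 0, 0]
  ],
  "jaw": [0.4, 0.4, 0.4, 0.4, 0.4, 0.4, 0.4, 0.4]
}}

```text
time: 32.15
tool_pos: [0.6065, 0.293, 0.0849]
tool_rot: [3.141, 0.001, -3.121]
contact_force: [0.4, -0.4, 0.8]
opening: 0.0456
grip_force: 15.0
```

Emit:
{"method": "apply_moves", "body": {
  "delta_pos": [
    [0, 0, -0.001],
    [0, 0, -0.001],
    [0, 0, -0.001],
    [0, 0, -0.001],
    [0, 0, 0.04],
    [0, 0, 0.12],
    [0, 0, 0.25],
    [0, 0, 0.4]
  ],
  "dr": [
    [0, 0, 0],
    [0, 0, 0],
    [0, 0, 0],
    [0, 0, 0],
    [0, 0, 0],
    [0, 0, 0],
    [0, 0, 0],
    [0, 0, 0]
  ],
  "jaw": [0.55, 0.55, 0.55, 0.55, 0.55, 0.55, 0.55, 0.55]
}}

```text
time: 32.82
tool_pos: [0.6054, 0.2923, 0.2161]
tool_rot: [-3.141, -0.002, -3.121]
contact_force: [-0.2, 0.0, 0.5]
opening: 0.0505
grip_force: 0.0
```

```bash
python3 - <<'E'
from h import *
look();traydiff()
for n,uv,z in(("roller end",(540,230),.23),("roller end L",(531,227),.23),("roller mid",(546,195),.23),("stack front L",(458,215),.21),("drawer FL in",(463,289),.195),("drawer FR in",(562,288),.195),("thimble",(546,254),.173)): print(n,onz("top",uv,z).round(3))
E
```

```text
t 32.82 [0.6054 0.2923 0.2161] [-3.141e+00 -2.000e-03 -3.121e+00]
[503.5 256.1] [ 0.4692 -0.3842] 29.3 [34.8 46.1] 310.0
scene [177.3 172.4] 141.0 table [ 0.302 -0.505] tray x,y -0.2213 -0.551
scene [585.7  22.9] 634.5 table [-1.137  0.633] tray x,y -1.5081 0.5123
top traybox px [271.5 205.5] [ 26.  177.1] x,y -0.0058 0.0026
scene traybox px [363.  279.8] [183.4  22. ] x,y -0.0121 0.002
roller end [ 0.52  -0.444  0.23 ]
roller end L [ 0.527 -0.426  0.23 ]
roller mid [ 0.592 -0.46   0.23 ]
stack front L [ 0.558 -0.283  0.21 ]
drawer FL in [ 0.401 -0.291  0.195]
drawer FR in [ 0.398 -0.5    0.195]
thimble [ 0.472 -0.48   0.173]
```

Emit:
{"method": "apply_moves", "body": {
  "delta_pos": [
    [-0.02, -0.05, 0.08],
    [-0.04, -0.13, 0.13],
    [-0.06, -0.22, 0.16],
    [-0.08, -0.3, 0.16],
    [-0.1, -0.39, 0.16],
    [-0.11, -0.48, 0.16],
    [-0.114, -0.563, 0.16],
    [-0.114, -0.563, 0.16]
  ],
  "dr": [
    [0, 0, -0.1],
    [0, 0, -0.2],
    [0, 0, -0.3],
    [0, 0, -0.4],
    [0, 0, -0.5],
    [0, 0, -0.6],
    [0, 0, -0.726],
    [0, 0, -0.726]
  ],
  "jaw": [0.72, 0.72, 0.72, 0.72, 0.72, 0.72, 0.72, 0.72]
}}

```text
time: 33.58
tool_pos: [0.5603, 0.0619, 0.2797]
tool_rot: [-3.14, 0.002, 2.791]
contact_force: [0.5, 0.1, -0.6]
opening: 0.0658
grip_force: 0.0
```

Emit:
{"method": "apply_moves", "body": {
  "delta_pos": [
    [-0.02, -0.08, 0],
    [-0.04, -0.17, 0],
    [-0.06, -0.25, 0],
    [-0.08, -0.33, 0],
    [-0.1, -0.41, 0],
    [-0.11, -0.49, 0],
    [-0.114, -0.563, 0],
    [-0.114, -0.563, 0]
  ],
  "dr": [
    [0, 0, -0.1],
    [0, 0, -0.2],
    [0, 0, -0.3],
    [0, 0, -0.4],
    [0, 0, -0.5],
    [0, 0, -0.6],
    [0, 0, -0.726],
    [0, 0, -0.726]
  ],
  "jaw": [0.72, 0.72, 0.72, 0.72, 0.72, 0.72, 0.72, 0.72]
}}

```text
time: 34.25
tool_pos: [0.5145, -0.1624, 0.279]
tool_rot: [-3.14, 0.001, 2.429]
contact_force: [-0.6, 0.2, 0.2]
opening: 0.0663
grip_force: 0.0
```

Emit:
{"method": "apply_moves", "body": {
  "delta_pos": [
    [-0.02, -0.08, 0],
    [-0.04, -0.17, 0],
    [-0.06, -0.25, 0],
    [-0.08, -0.33, 0],
    [-0.1, -0.41, 0],
    [-0.11, -0.49, 0],
    [-0.114, -0.563, 0],
    [-0.114, -0.563, 0]
  ],
  "dr": [
    [0, 0, -0.1],
    [0, 0, -0.2],
    [0, 0, -0.3],
    [0, 0, -0.4],
    [0, 0, -0.5],
    [0, 0, -0.6],
    [0, 0, -0.726],
    [0, 0, -0.726]
  ],
  "jaw": [0.72, 0.72, 0.72, 0.72, 0.72, 0.72, 0.72, 0.72]
}}

```text
time: 34.92
tool_pos: [0.4685, -0.3873, 0.2781]
tool_rot: [-3.14, 0.001, 2.067]
contact_force: [-0.3, 0.1, -1.3]
opening: 0.066
grip_force: 0.0
```

Emit:
{"method": "apply_moves", "body": {
  "delta_pos": [
    [0.001, 0.005, -0.06],
    [0.001, 0.005, -0.12],
    [0.001, 0.005, -0.18],
    [0.001, 0.005, -0.21],
    [0.001, 0.005, -0.21],
    [0.001, 0.005, -0.21]
  ],
  "dr": [
    [0, 0, 0.015],
    [0, 0, 0.015],
    [0, 0, 0.015],
    [0, 0, 0.015],
    [0, 0, 0.015],
    [0, 0, 0.015]
  ],
  "jaw": [0.72, 0.72, 0.72, 0.72, 0.72, 0.72]
}}

```text
time: 35.42
tool_pos: [0.4702, -0.38, 0.1952]
tool_rot: [3.141, -0.001, 2.082]
contact_force: [0.1, 0.2, 0.3]
opening: 0.0664
grip_force: 0.0
```

```bash
python3 - <<'E'
from h import *
look();
a=cv2.imread("pics/last_scene.png")[110:230,100:260];b=cv2.imread("pics/last_scene.png")[200:350,225:475]
g=lambda I:np.clip(I.astype(float)*1.8,0,255).astype(np.uint8)
cv2.imwrite("pics/c8.png",np.hstack([cv2.resize(g(a),(400,300),interpolation=2),cv2.resize(g(b),(400,240),interpolation=2).__class__((300,400,3),np.uint8)*0+np.vstack([cv2.resize(g(b),(400,240),interpolation=2),np.zeros((60,400,3),np.uint8)])]))
E
```

```text
t 35.42 [ 0.4702 -0.38    0.1952] [ 3.141e+00 -1.000e-03  2.082e+00]
[501.6 256.9] [ 0.4675 -0.3802] 31.3 [28.8 47.2] 250.0
scene [177.7 172.3] 123.5 table [ 0.301 -0.505] tray x,y -0.2219 -0.5502
scene [585.7  23. ] 597.5 table [-1.136  0.633] tray x,y -1.5075 0.5122
```

View pics/c8.png

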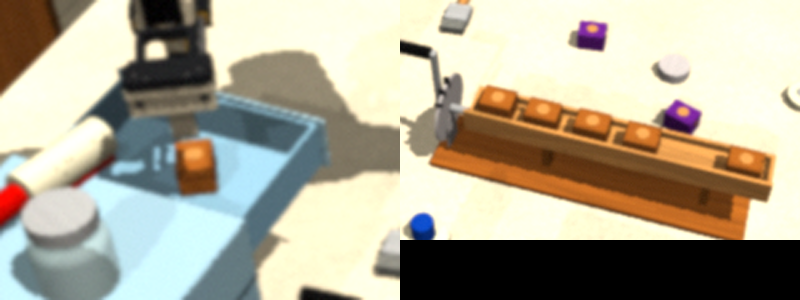

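The left crop shows the gripper over the drawer box at (195,165), clear of the jar and roller. The right crop shows five boxes flat in the tray, with the free slot near (700,150).

Emit:
{"method": "apply_moves", "body": {
  "delta_pos": [
    [-0.002, -0.01, -0.04],
    [-0.002, -0.01, -0.08],
    [-0.002, -0.01, -0.11],
    [-0.002, -0.01, -0.13],
    [-0.002, -0.01, -0.143],
    [-0.002, -0.01, -0.143],
    [-0.002, -0.01, -0.143]
  ],
  "dr": [
    [0, 0, 0],
    [0, 0, 0],
    [0, 0, 0],
    [0, 0, 0],
    [0, 0, 0],
    [0, 0, 0],
    [0, 0, 0]
  ],
  "jaw": [0.72, 0.72, 0.72, 0.72, 0.72, 0.72, 0.72]
}}

```text
time: 36.1
tool_pos: [0.4693, -0.3853, 0.1389]
tool_rot: [3.141, 0.001, 2.081]
contact_force: [0.1, -0.8, 0.3]
opening: 0.066
grip_force: 0.0
```

Emit:
{"method": "apply_moves", "body": {
  "delta_pos": [
    [0, 0, 0],
    [0, 0, 0],
    [0, 0, 0],
    [0, 0, 0],
    [0, 0, 0],
    [0, 0, 0]
  ],
  "dr": [
    [0, 0, 0],
    [0, 0, 0],
    [0, 0, 0],
    [0, 0, 0],
    [0, 0, 0],
    [0, 0, 0]
  ],
  "jaw": [0.72, 0.4, 0.4, 0.4, 0.4, 0.4]
}}

```text
time: 36.6
tool_pos: [0.469, -0.3851, 0.1383]
tool_rot: [3.141, 0.0, 2.081]
contact_force: [0.1, 0.1, 1.5]
opening: 0.0457
grip_force: 15.0
```

Emit:
{"method": "apply_moves", "body": {
  "delta_pos": [
    [0, 0, 0.05],
    [0, 0, 0.13],
    [0, 0, 0.21],
    [0, 0, 0.29],
    [0.02, 0.06, 0.35],
    [0.04, 0.14, 0.35],
    [0.06, 0.22, 0.35],
    [0.08, 0.3, 0.35]
  ],
  "dr": [
    [0, 0, 0],
    [0, 0, 0],
    [0, 0, 0],
    [0, 0, 0.1],
    [0, 0, 0.2],
    [0, 0, 0.3],
    [0, 0, 0.4],
    [0, 0, 0.5]
  ],
  "jaw": [0.4, 0.4, 0.4, 0.4, 0.4, 0.4, 0.4, 0.4]
}}

```text
time: 37.27
tool_pos: [0.501, -0.2639, 0.2783]
tool_rot: [3.141, 0.0, 2.332]
contact_force: [0.7, -0.3, -1.2]
opening: 0.0461
grip_force: 15.0
```

Emit:
{"method": "apply_moves", "body": {
  "delta_pos": [
    [0.01, 0.08, 0],
    [0.02, 0.17, 0],
    [0.04, 0.25, 0],
    [0.06, 0.33, 0],
    [0.08, 0.41, 0],
    [0.1, 0.49, 0],
    [0.12, 0.57, 0],
    [0.14, 0.65, 0]
  ],
  "dr": [
    [0, 0, 0.1],
    [0, 0, 0.2],
    [0, 0, 0.3],
    [0, 0, 0.4],
    [0, 0, 0.5],
    [0, 0, 0.6],
    [0, 0, 0.7],
    [0, 0, 0.8]
  ],
  "jaw": [0.4, 0.4, 0.4, 0.4, 0.4, 0.4, 0.4, 0.4]
}}

```text
time: 37.93
tool_pos: [0.5569, -0.0033, 0.278]
tool_rot: [3.142, -0.0, 2.733]
contact_force: [0.7, -0.6, 0.3]
opening: 0.0458
grip_force: 15.0
```

Emit:
{"method": "apply_moves", "body": {
  "delta_pos": [
    [0.02, 0.08, 0],
    [0.04, 0.16, 0],
    [0.06, 0.24, 0],
    [0.08, 0.32, 0],
    [0.1, 0.4, 0],
    [0.12, 0.48, 0],
    [0.128, 0.55, 0],
    [0.128, 0.57, 0]
  ],
  "dr": [
    [0, 0, 0.15],
    [0, 0, 0.3],
    [0, 0, 0.45],
    [0, 0, 0.6],
    [0, 0, 0.75],
    [0, 0, 0.863],
    [0, 0, 0.863],
    [0, 0, 0.863]
  ],
  "jaw": [0.4, 0.4, 0.4, 0.4, 0.4, 0.4, 0.4, 0.4]
}}

```text
time: 38.6
tool_pos: [0.6078, 0.2272, 0.2769]
tool_rot: [3.14, -0.001, -3.117]
contact_force: [0.2, -0.3, -0.8]
opening: 0.0456
grip_force: 15.0
```

Emit:
{"method": "apply_moves", "body": {
  "delta_pos": [
    [0, -0.006, -0.08],
    [0, -0.006, -0.16],
    [0, -0.006, -0.24],
    [0, -0.006, -0.29],
    [0, -0.006, -0.29],
    [0, -0.006, -0.29]
  ],
  "dr": [
    [0, 0, -0.004],
    [0, 0, -0.004],
    [0, 0, -0.004],
    [0, 0, -0.004],
    [0, 0, -0.004],
    [0, 0, -0.004]
  ],
  "jaw": [0.4, 0.4, 0.4, 0.4, 0.4, 0.4]
}}

```text
time: 39.1
tool_pos: [0.6077, 0.22, 0.1616]
tool_rot: [-3.141, -0.002, -3.123]
contact_force: [0.0, -0.4, 0.6]
opening: 0.0455
grip_force: 15.0
```

Emit:
{"method": "apply_moves", "body": {
  "delta_pos": [
    [0.002, 0.008, -0.02],
    [0.002, 0.008, -0.03],
    [0.002, 0.008, -0.03],
    [0.002, 0.008, -0.03]
  ],
  "dr": [
    [0, 0, 0],
    [0, 0, 0],
    [0, 0, 0],
    [0, 0, 0]
  ],
  "jaw": [0.4, 0.4, 0.4, 0.4]
}}

```text
time: 39.43
tool_pos: [0.6092, 0.2239, 0.1507]
tool_rot: [3.141, 0.001, -3.123]
contact_force: [-1.2, 0.0, -1.6]
opening: 0.0458
grip_force: 15.0
```

Now down to tool z 0.085.

Emit:
{"method": "apply_moves", "body": {
  "delta_pos": [
    [0, 0, -0.05],
    [0, 0, -0.09],
    [0, 0, -0.12],
    [0, 0, -0.14],
    [0, 0, -0.155],
    [0, 0, -0.164],
    [0, 0, -0.164],
    [0, 0, -0.164]
  ],
  "dr": [
    [0, 0, 0],
    [0, 0, 0],
    [0, 0, 0],
    [0, 0, 0],
    [0, 0, 0],
    [0, 0, 0],
    [0, 0, 0],
    [0, 0, 0]
  ],
  "jaw": [0.4, 0.4, 0.4, 0.4, 0.4, 0.4, 0.4, 0.4]
}}

```text
time: 40.1
tool_pos: [0.6093, 0.2239, 0.0852]
tool_rot: [3.141, 0.001, -3.123]
contact_force: [0.7, 0.3, -1.0]
opening: 0.0455
grip_force: 15.0
```

Emit:
{"method": "apply_moves", "body": {
  "delta_pos": [
    [0, 0, -0.001],
    [0, 0, -0.001],
    [0, 0, -0.001],
    [0, 0, -0.001],
    [0, 0, 0.04],
    [0, 0, 0.12],
    [0, 0, 0.25],
    [0, 0, 0.4]
  ],
  "dr": [
    [0, 0, 0],
    [0, 0, 0],
    [0, 0, 0],
    [0, 0, 0],
    [0, 0, 0],
    [0, 0, 0],
    [0, 0, 0],
    [0, 0, 0]
  ],
  "jaw": [0.55, 0.55, 0.55, 0.55, 0.55, 0.55, 0.55, 0.55]
}}

```text
time: 40.77
tool_pos: [0.6082, 0.2236, 0.2167]
tool_rot: [-3.141, -0.002, -3.123]
contact_force: [0.5, 0.3, 0.4]
opening: 0.0508
grip_force: 0.0
```

Emit:
{"method": "apply_moves", "body": {
  "delta_pos": [
    [0, 0, 0.1],
    [0, -0.08, 0.17],
    [0, -0.16, 0.17],
    [0, -0.24, 0.17],
    [0, -0.33, 0.17]
  ],
  "dr": [
    [0, 0, -0.25],
    [0, 0, -0.5],
    [0, 0, -0.75],
    [0, 0, -1],
    [0, 0, -1]
  ],
  "jaw": [0.6, 0.6, 0.6, 0.6, 0.6]
}}

```text
time: 41.18
tool_pos: [0.6089, 0.0913, 0.2847]
tool_rot: [3.14, 0.001, 2.655]
contact_force: [0.8, -0.8, -0.7]
opening: 0.0552
grip_force: 0.0
```

Emit:
{"method": "apply_moves", "body": {
  "delta_pos": [
    [-0.05, -0.08, 0],
    [-0.1, -0.16, 0],
    [-0.15, -0.24, 0],
    [-0.2, -0.33, 0],
    [-0.2, -0.33, 0]
  ],
  "dr": [
    [0, 0, -0.25],
    [0, 0, -0.5],
    [0, 0, -0.75],
    [0, 0, -1],
    [0, 0, -1]
  ],
  "jaw": [0.6, 0.6, 0.6, 0.6, 0.6]
}}

```text
time: 41.6
tool_pos: [0.5261, -0.0455, 0.2846]
tool_rot: [-3.14, 0.002, 2.149]
contact_force: [0.8, 0.3, 1.0]
opening: 0.055
grip_force: 0.0
```

Emit:
{"method": "apply_moves", "body": {
  "delta_pos": [
    [-0.05, -0.08, 0],
    [-0.1, -0.16, 0],
    [-0.15, -0.24, 0],
    [-0.2, -0.33, 0],
    [-0.2, -0.33, 0]
  ],
  "dr": [
    [0, 0, -0.25],
    [0, 0, -0.5],
    [0, 0, -0.75],
    [0, 0, -1],
    [0, 0, -1]
  ],
  "jaw": [0.6, 0.6, 0.6, 0.6, 0.6]
}}

```text
time: 42.02
tool_pos: [0.4462, -0.1774, 0.2841]
tool_rot: [-3.141, 0.003, 1.649]
contact_force: [0.6, -1.4, -0.1]
opening: 0.0549
grip_force: 0.0
```

```bash
python3 - <<'E'
from h import *
look();traydiff()
S=cv2.imread("pics/last_scene.png");T=cv2.imread("pics/last_top.png")
g=lambda I:np.clip(I.astype(float)*1.8,0,255).astype(np.uint8)
a=cv2.resize(g(S[205:345,200:480]),(780,390),interpolation=2)
b=cv2.resize(g(T[165:235,170:430]),(780,210),interpolation=2)
cv2.imwrite("pics/c9.png",np.vstack([a,b]))
E
```

```text
t 42.02 [ 0.4462 -0.1774  0.2841] [-3.141e+00  3.000e-03  1.649e+00]
scene [585.7  22.9] 585.5 table [-1.137  0.633] tray x,y -1.5081 0.5123
top traybox px [274.  203.2] [ 19.8 172.5] x,y -0.0008 -0.0034
scene traybox px [362.5 281.6] [183.8  18.6] x,y -0.0068 0.0023
```

View pics/c9.png

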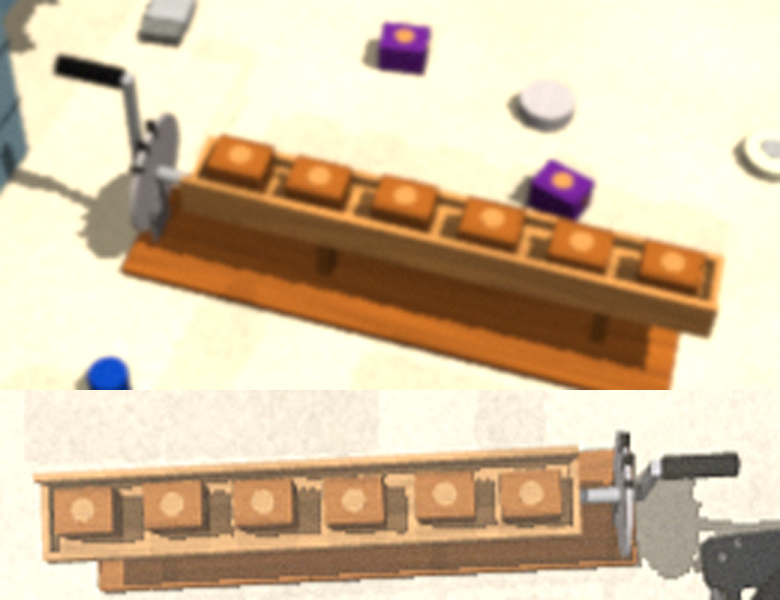

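All six boxes lie flat and evenly spaced in the level tray, at x = 85, 172, 263, 353, 445 and 532 in the lower crop. The handle is unchanged at (700,465) in the lower crop.

Emit:
{"method": "apply_moves", "body": {
  "delta_pos": [
    [0.08, 0.003, 0],
    [0.17, 0.006, 0],
    [0.26, 0.01, 0],
    [0.35, 0.012, 0],
    [0.425, 0.012, 0],
    [0.425, 0.012, 0],
    [0.425, 0.012, 0],
    [0.425, 0.012, 0]
  ],
  "dr": [
    [0, 0, -0.11],
    [0, 0, -0.11],
    [0, 0, -0.11],
    [0, 0, -0.11],
    [0, 0, -0.11],
    [0, 0, -0.11],
    [0, 0, -0.11],
    [0, 0, -0.11]
  ],
  "jaw": [0.6, 0.6, 0.6, 0.6, 0.6, 0.6, 0.6, 0.6]
}}

```text
time: 42.78
tool_pos: [0.6191, -0.1658, 0.2833]
tool_rot: [-3.141, -0.001, 1.608]
contact_force: [-0.6, 0.2, 0.6]
opening: 0.0555
grip_force: 0.0
```

Emit:
{"method": "apply_moves", "body": {
  "delta_pos": [
    [0, 0, -0.07],
    [0, 0, -0.15],
    [0, 0, -0.22],
    [0, 0, -0.28],
    [0, 0, -0.32],
    [0, 0, -0.335],
    [0, 0, -0.335],
    [0, 0, -0.335]
  ],
  "dr": [
    [0, 0, 0],
    [0, 0, 0],
    [0, 0, 0],
    [0, 0, 0],
    [0, 0, 0],
    [0, 0, 0],
    [0, 0, 0],
    [0, 0, 0]
  ],
  "jaw": [0.6, 0.6, 0.6, 0.6, 0.6, 0.6, 0.6, 0.6]
}}

```text
time: 43.45
tool_pos: [0.6192, -0.1674, 0.1514]
tool_rot: [3.14, 0.001, 1.606]
contact_force: [1.2, 0.3, 0.6]
opening: 0.0552
grip_force: 0.0
```

Emit:
{"method": "apply_moves", "body": {
  "delta_pos": [
    [0, 0, 0],
    [0, 0, 0],
    [0, 0, 0],
    [0, 0, 0],
    [0, 0, 0],
    [0, 0, 0],
    [0, 0, 0],
    [0, 0, 0]
  ],
  "dr": [
    [0, 0, 0],
    [0, 0, 0],
    [0, 0, 0],
    [0, 0, 0],
    [0, 0, 0],
    [0, 0, 0],
    [0, 0, 0],
    [0, 0, 0]
  ],
  "jaw": [0.15, 0.15, 0.15, 0.15, 0.15, 0.15, 0.15, 0.15],
  "force": 10
}}

```text
time: 44.12
tool_pos: [0.6184, -0.1675, 0.1499]
tool_rot: [-3.141, -0.0, 1.605]
contact_force: [-4.6, -0.1, 3.2]
opening: 0.0173
grip_force: 10.0
```

Emit:
{"method": "apply_moves", "body": {
  "delta_pos": [
    [0.01, 0, 0],
    [0.02, 0, -0.002],
    [0.03, 0, -0.003],
    [0.04, 0, -0.005],
    [0.05, 0.001, -0.007],
    [0.06, 0.001, -0.009],
    [0.07, 0.002, -0.012],
    [0.081, 0.002, -0.0155]
  ],
  "dr": [
    [0, 0, 0],
    [0, 0, 0],
    [0, 0, 0],
    [0, 0, 0],
    [0, 0, 0],
    [0, 0, 0],
    [0, 0, 0],
    [0, 0, 0]
  ],
  "jaw": [0.15, 0.15, 0.15, 0.15, 0.15, 0.15, 0.15, 0.15]
}}

```text
time: 44.78
tool_pos: [0.6518, -0.1669, 0.1435]
tool_rot: [3.141, 0.001, 1.605]
contact_force: [-5.0, -1.3, 3.6]
opening: 0.0175
grip_force: 10.0
```

Emit:
{"method": "apply_moves", "body": {
  "delta_pos": [
    [0, 0, 0],
    [0, 0, 0],
    [0, 0, 0],
    [0, 0, 0],
    [0, 0, 0]
  ],
  "dr": [
    [0, 0, 0],
    [0, 0, 0],
    [0, 0, 0],
    [0, 0, 0],
    [0, 0, 0]
  ],
  "jaw": [0.15, 0.15, 0.15, 0.15, 0.15]
}}

```text
time: 45.2
tool_pos: [0.6519, -0.1669, 0.1434]
tool_rot: [3.14, 0.0, 1.605]
contact_force: [4.2, -3.2, -2.6]
opening: 0.0174
grip_force: 10.0
```

Release, lift and retreat, then check.

Emit:
{"method": "apply_moves", "body": {
  "delta_pos": [
    [0, 0, 0],
    [0, 0, 0],
    [0, 0, 0],
    [0, 0, 0.05],
    [0, 0, 0.13],
    [0, 0, 0.22],
    [0, 0, 0.32],
    [-0.03, 0, 0.38]
  ],
  "dr": [
    [0, 0, 0],
    [0, 0, 0],
    [0, 0, 0],
    [0, 0, 0],
    [0, 0, 0],
    [0, 0, 0],
    [0, 0, 0],
    [0, 0, 0]
  ],
  "jaw": [0.5, 0.5, 0.5, 0.5, 0.5, 0.5, 0.5, 0.5]
}}

```text
time: 45.87
tool_pos: [0.6405, -0.1662, 0.2996]
tool_rot: [3.137, 0.001, 1.606]
contact_force: [1.6, -0.5, 1.0]
opening: 0.0456
grip_force: 0.0
```

Emit:
{"method": "apply_moves", "body": {
  "delta_pos": [
    [-0.08, 0, 0],
    [-0.17, 0, 0],
    [-0.26, 0, 0],
    [-0.35, 0, 0],
    [-0.44, 0, 0],
    [-0.5, 0, 0],
    [-0.5, 0, 0],
    [-0.5, 0, 0]
  ],
  "dr": [
    [0, 0, 0],
    [0, 0, 0],
    [0, 0, 0],
    [0, 0, 0],
    [0, 0, 0],
    [0, 0, 0],
    [0, 0, 0],
    [0, 0, 0]
  ],
  "jaw": [0.5, 0.5, 0.5, 0.5, 0.5, 0.5, 0.5, 0.5]
}}

```text
time: 46.53
tool_pos: [0.4387, -0.1664, 0.2966]
tool_rot: [3.14, 0.001, 1.604]
contact_force: [-1.0, 0.6, -0.1]
opening: 0.0461
grip_force: 0.0
```

```bash
python3 - <<'E'
from h import *
look()
S=cv2.imread("pics/last_scene.png");T=cv2.imread("pics/last_top.png")
g=lambda I:np.clip(I.astype(float)*1.8,0,255).astype(np.uint8)
a=cv2.resize(g(S[205:345,200:480]),(780,390),interpolation=2)
b=cv2.resize(g(T[165:235,170:430]),(780,210),interpolation=2)
cv2.imwrite("pics/c10.png",np.vstack([a,b]))
E
```

```text
t 46.53 [ 0.4387 -0.1664  0.2966] [3.140e+00 1.000e-03 1.604e+00]
scene [585.7  22.9] 585.5 table [-1.137  0.633] tray x,y -1.508 0.5123
```

View pics/c10.png

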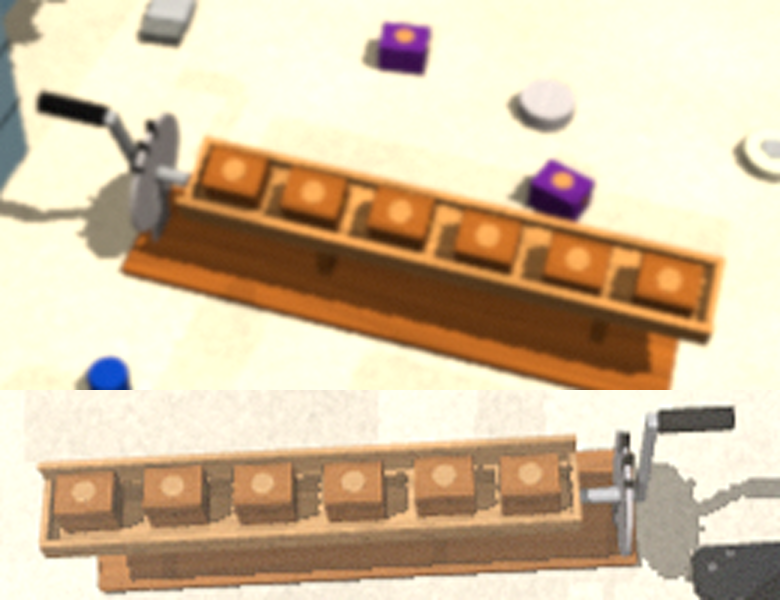

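```bash
python3 - <<'E'
from h import *
xr=TX
for nm,t,s in(("start",(401.5,170.2),(224,248)),("level",(403.3,190),(232,229.3)),("now",(401.7,174.7),(226.2,243.4))):
    h,e=tri(t,s); d=h[:2]-TO
    for off in(0,.003): print(nm,h.round(4),round(e,4),"x",(d@TX-off).round(4),"tilt z",round(float(np.arctan2(d@TX-off,h[2]-.085)),3),"asin",round(float(np.arcsin((d@TX-off)/.105)),3))
# expected handle pixels for tilts, hinge at TO
for th in(.279,.349,.419):
    for off in(0,.002): print(th,off,proj("top",np.r_[tray(-.293,off+.105*np.sin(th)),.085+.105*np.cos(th)]).round(1),proj("scene",np.r_[tray(-.293,off+.105*np.sin(th)),.085+.105*np.cos(th)]).round(1))
E
```

```text
start [ 0.6624 -0.1716  0.1816] 0.0005 x 0.0493 tilt z 0.472 asin 0.488
start [ 0.6624 -0.1716  0.1816] 0.0005 x 0.0463 tilt z 0.447 asin 0.456
level [ 0.6167 -0.1722  0.1942] 0.0001 x 0.0036 tilt z 0.033 asin 0.034
level [ 0.6167 -0.1722  0.1942] 0.0001 x 0.0006 tilt z 0.005 asin 0.006
now [ 0.6517 -0.171   0.1853] 0.0006 x 0.0386 tilt z 0.367 asin 0.376
now [ 0.6517 -0.171   0.1853] 0.0006 x 0.0356 tilt z 0.341 asin 0.346
0.279 0 [[402.8 179. ]] [[227.  239.9]]
0.279 0.002 [[402.8 178.1]] [[226.6 240.5]]
0.349 0 [[402.5 176.1]] [[225.7 242.8]]
0.349 0.002 [[402.4 175.1]] [[225.4 243.5]]
0.419 0 [[402.1 173.2]] [[224.6 245.9]]
0.419 0.002 [[402.1 172.3]] [[224.2 246.6]]
```

The last picture shows the lever at the middle mark (tilt about 0.34–0.37) and all six boxes lying flat. The gripper is clear, so I hand in.

```bash
python3 -c "
from cell import job
print(job.hand_in())"
```

```text
the job is handed in; nothing more can be done
None
```

I levelled the tray, laid all six button boxes flat in it, leaned the lever back to about 0.35 rad (the 20 degree mark) and handed the job in at about 47 s; the hand-in returned no verdict.

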